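# Stamp a power brick and shelve it

## Task

Mark the black power brick that lies in the sloping jig: swing the blue stamp arm fully over it to its stop, then push the red spring plunger all the way down and keep it there for about a second. Let it spring back up, swing the arm well clear of the brick again (about where it was), then take the brick out and lay it, label up, in the yellow outline on the black rack shelf, lengthways like the finished bricks beside it. Set it down rather than dropping it, and leave everything else where it is.

Things in the scene. Friction and masses are not known exactly. Their poses are not given: they have to be found in the camera images.
- deck: Sloping aluminium deck of the marking jig (fixed), 220 mm (x, up the slope) by 280 mm (y, across, to the left seen from the robot), inclined 25 degrees, its low edge roughly towards the robot. Origin: centre of its top face, 86 mm above the table. z is square out of the face, leaning 25 degrees back towards the robot.
- nest (a point): Middle of the brick's place on the deck, at the deck's origin. White rails 12 mm high flank the brick's long sides only near its ends (32 to 58 mm either side of the middle), a 16 mm stop its low end. Beside the brick's middle the deck is bare; the arm's post (11 mm radius) stands at deck y +100 mm.
- brick: The unmarked black power brick, 120 x 52 x 32 mm (x, y, z), 0.28 kg or so, with a plain white label on top (no green mark). Origin: centre of its underside; z points out of the label face. It starts in the nest with its x up the slope, origin at the nest.
- stamp_arm (a joint): Swing of the blue arm about its post (axis square to the deck), rad: 0 = stop, over the brick's middle (arm along deck -y); grows to 1.75 as it swings up the slope and away (1.57: along deck +x). Stiff: 0.25 N m, 1 to 4 N at the plunger; stays where left. Arm 24 mm wide (34 at its ends), top 80 mm above the deck. Beyond 1.0 the brick lifts out freely.
- hinge (a point): On the arm's pivot axis, 80 mm above the deck, at deck x 0, y +100 mm.
- head_top (a point): Centre of the top of the red plunger cap, a round cap 40 mm across and 22 mm tall, carried by the arm 100 mm from the pivot axis. Unpressed it is 117 mm above the deck and its lower edge 95 mm; it moves square to the deck, which is also the cap's axis. With the arm at 0 it is straight above the nest.
- plunger (a joint): How far the plunger is pushed in, m: 0 up, 0.014 at its stop. A spring returns it: 5 N to start, 14 N at the stop. The stamp foot then stands 3 mm over the brick.
- shelf: Black vented rack shelf flat on the table (fixed), 250 (x) by 420 mm (y). Bricks lie on its floor, 20 mm above the table; side lips reach 40 mm, the far (+x) flange 44 mm. Origin: on the table under its centre. Three places at y = -120, 0 and +120 mm, bricks' long side along x; two are taken by finished bricks.
- slot: Yellow outline (flat, 142 x 76 mm) painted round the free place on the shelf floor. Origin: its centre, at floor height; x along the brick's long side.
- done1: A finished black power brick with a green square on its label, the same size as the other, on the shelf; leave it alone. Origin: centre of its underside.
- done2: The second finished brick, like done1; leave it alone.
- screwdriver: Green-handled screwdriver, 200 mm, lying on the table near the robot; leave it alone.
- tester: Yellow and black hand-held tester, 160 x 79 x 38 mm, lying on the table; leave it alone.
- tape: Blue roll of tape, 100 mm across, 25 mm high, lying flat; leave it alone.

How it is judged:
By the outcome, as a careful person would: the job done as asked, in the order asked, and still so for the second after the job is handed in, with the robot touching nothing.
It also fails if it takes over 67 s, if anything falls off the work surface, if the arm or the gripper's body presses on something with over 40 N, if the wrist force passes 120 N, or if a joint passes its speed limit or range.

## Robot

A 7-joint arm with a two-finger parallel gripper is mounted at the origin on the work surface. World frame = base frame: x ahead of the robot, y to its left, z up, the work surface at z = 0. Lengths are in m, angles in rad, forces in N, time in s.
With the tool pointing down it reaches from about 0.4 to 0.9 m from the base axis. Payload 5.5 kg.
Tool frame: the origin (TCP) lies at the very end of the fingers, on their centre line; the grasp point (between the pads) lies 19 mm behind it (bot.tcp_to_grasp is the distance from the TCP to the grasp point, in m); z points along the fingers, y is the line along which they close (so a half turn about z gives the same grasp; the last joint's range is limited). The gripper opens to 85 mm and grips with 20 to 120 N. Pads are 22 mm wide; open, the fingers measure 114 mm over their backs; the gripper's body (76 mm by 85 mm) begins 54 mm behind the grasp point. The pads swing forward as they close: fully open they stand 13 mm farther back than shut.
Start: joints at [-1.086, 0.501, -0.427, 1.55, 0.221, 1.138, -0.21], TCP at [0.143, 0.634, 0.231] pointing down, gripper open.
Joint ranges: [-2.88, 2.88], [-0.31, 2.03], [-1.54, 1.56], [0.2, 2.42], [-1.41, 4.55], [0.19, 2.02], [-2.57, 2.57]. Speed limits (rad/s): [2.57, 2.57, 3.14, 3.14, 3.14, 3.14, 3.14].

## Interface

Orientations are given as [roll, pitch, yaw] about the fixed x, y, z axes, in that order (R = Rz(yaw) Ry(pitch) Rx(roll)).
In Python, from cell import sense, cams, ticket, bot gives the robot as it stands.
- The arm moves only by the tool send_rows, never from a script. Its argument "commands" is a list of rows, each an object of numbers: "dx", "dy", "dz": the shift along the tool's x, y, z each as a share of 1 m, from -1 to 1; "ax", "ay", "az": the turn, a rotation vector about the tool's x, y, z each as a share of 120 degrees, from -1 to 1; "fingers": the closure, from -1 (fully open) to 1 (shut). A call has exactly 5 rows; each row is the pose to reach, as a shift and turn from the pose commanded when the call began, along the tool's axes at that moment; what a row does not reach only later rows make up. A row lasts 1/10 s, in which the tool goes at most 50 mm and 8.59 degrees, less where a joint would pass 70% of its speed; a pose out of reach is approached as far as the arm can. A call with a number of a shift or a turn outside -1 to 1 is refused whole. A call with a gripper value outside its range is refused whole. The fingers move at their own pace and stop on an object; the grip force is fixed at half the most. Time passes only in rows, so rows that repeat a pose let the fingers close, or fill a call up. It gives the time, the measured TCP pose, the force, the opening and the grip force at its end, in the units of the state.
- sense(): the state, without advancing time (a new reading comes with each control period).
- cams.get_image(name): name is "scene" or "top" or "wrist"; returns a dict with "frame" (384x512x3 uint8, red, green, blue), "fx", "fy", "cx", "cy" (pixels), "dist_coeffs" ([k1, k2, p1, p2, k3] as OpenCV has them; the pictures are not rectified), "cam_to_world" (4x4, takes a point from camera to world coordinates). Camera axes: x right, y down, z forward; pixel columns grow to the right and rows downward; lengths in m; the calibration is good to about 2 mm. A picture is of the moment at which its call begins. There is no depth.
- ticket.sign_off(): hands the job in; it is judged then, once.
The state is a dict: "clock": time; "joints": joint angles; "qd": joint speeds; "joint_torque": joint torques, N m; "tcp_pos": TCP position; "orientation": TCP orientation; "wrist_force": force on the tool from outside, world axes, zero at the start; "wrist_torque": the same for the moment, N m; "finger_gap": opening from 0.0 (shut) to 1.0 (fully open); "grip_force": force on a finger pad.
Only numpy, scipy, OpenCV 4.12 (cv2) and the standard library are available. Lean on these libraries where they do the work, as an engineer would, in place of code of your own. Each camera call takes 0.05 s, during which the arm holds its last target. There are 200 camera calls.

## Working session

There is one attempt and no reset: what is moved stays moved. The work goes in short steps, Python scripts to look and compute and a tool call to move; the robot and the scene stay as the last step left them, time stands still between calls to the robot, and variables do not carry over. Pictures are saved under pics/ and viewed, at most 10 in all, crops included, and the job is handed in when it is done.

Besides the shell and the picture viewer there is one more tool, called as name(argument=value, ...) on one line, values as JSON. send_rows: Moves the arm, as the interface text tells. Its arguments: {"type":"object","properties":{"commands":{"type":"array"}},"required":["commands"]}

```bash
ls; mkdir -p pics; python3 - <<'E'
from cell import sense,cams,ticket,bot
import cv2,numpy as np
s=sense();print(s)
ims=[]
for n in ("scene","top"):
    r=cams.get_image(n);np.savez(f"{n}0.npz",**r)
    cv2.imwrite(f"pics/{n}0.png",cv2.resize(r["frame"][:,:,::-1],(768,576)))
    print(n,r["fx"],r["cx"],r["dist_coeffs"],np.round(r["cam_to_world"],3).tolist())
E
```

```text
pics
{'clock': 0.0, 'joints': array([-1.08580482,  0.50186845, -0.42678326,  1.55146831,  0.22082654,
        1.13828164, -0.21032022]), 'qd': array([-1.52752748e-03,  1.81347198e-03, -3.95020803e-04, -3.38125737e-05,
       -4.60748230e-04,  6.96532321e-05, -1.01030146e-03]), 'joint_torque': array([ 6.13747125e-04, -5.69520056e+01, -5.81622228e+00, -2.80932498e+01,
        1.05914078e-02,  1.17586489e-02,  8.81038943e-06]), 'tcp_pos': array([0.14288584, 0.63338474, 0.23023811]), 'orientation': array([-3.13962977e+00, -4.59643989e-05,  2.91984357e+00]), 'wrist_force': array([ 0.68173846, -0.37687632, -0.3041476 ]), 'wrist_torque': array([ 0.06695332, -0.00286245,  0.01033271]), 'grip_force': 0.0, 'finger_gap': 0.9975567527481298}
scene 449.1474156329796 261.2688646849248 [-0.17782574  0.          0.          0.          0.        ] [[-0.531, 0.705, -0.47, 1.092], [0.847, 0.446, -0.288, 0.304], [0.007, -0.552, -0.834, 1.058], [0.0, 0.0, 0.0, 1.0]]
top 481.14575969152264 265.8028811677562 [-0.15640056  0.          0.          0.          0.        ] [[0.011, -0.986, 0.164, 0.373], [-1.0, -0.006, 0.025, -0.011], [-0.024, -0.165, -0.986, 1.377], [0.0, 0.0, 0.0, 1.0]]
```

View pics/scene0.png

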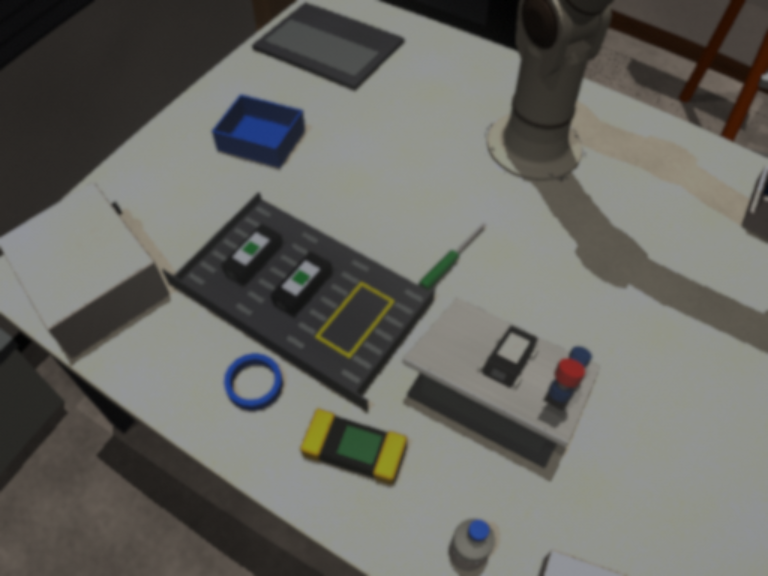

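View pics/top0.png

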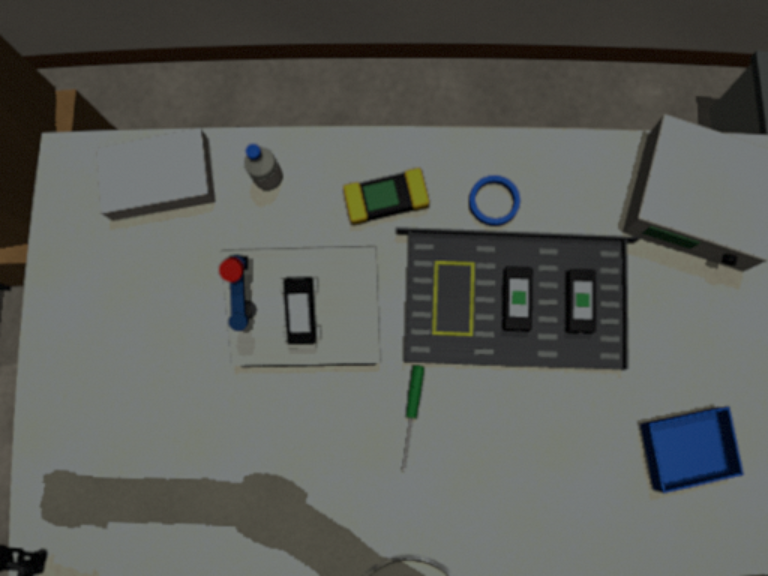

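Scene view: jig with brick at (510,355), red cap at (570,373), and slot at (355,320). Top view: brick at (300,310), cap at (231,268), pivot at (238,320), slot at (454,298), all ×1.5 scaled.

```bash
cat > h.py <<'E'
import numpy as np,cv2
def load(n): return dict(np.load(n+".npz"))
def ray(r,px):
    K=np.array([[r["fx"],0,r["cx"]],[0,r["fy"],r["cy"]],[0,0,1.]])
    u=cv2.undistortPoints(np.array(px,float).reshape(-1,1,2),K,np.array(r["dist_coeffs"],float)).reshape(-1,2)
    T=np.array(r["cam_to_world"]);d=np.c_[u,np.ones(len(u))]@T[:3,:3].T
    return T[:3,3],d/np.linalg.norm(d,axis=1)[:,None]
def onz(r,px,z):
    o,d=ray(r,px);return o+d*((z-o[2])/d[:,2])[:,None]
def tri(r1,p1,r2,p2):
    o1,d1=ray(r1,p1);o2,d2=ray(r2,p2);out=[]
    for a,b in zip(d1,d2):
        s=np.linalg.lstsq(np.c_[a,-b],o2-o1,rcond=None)[0]
        A,B=o1+s[0]*a,o2+s[1]*b;out.append([*(A+B)/2,np.linalg.norm(A-B)])
    return np.array(out)
def proj(r,P):
    T=np.linalg.inv(np.array(r["cam_to_world"]));K=np.array([[r["fx"],0,r["cx"]],[0,r["fy"],r["cy"]],[0,0,1.]])
    return cv2.projectPoints(np.array(P,float).reshape(-1,3),cv2.Rodrigues(T[:3,:3])[0],T[:3,3],K,np.array(r["dist_coeffs"],float))[0].reshape(-1,2)
def hsv(r): return cv2.cvtColor(r["frame"],cv2.COLOR_RGB2HSV)
def blobs(m,amin=20):
    n,l,st,c=cv2.connectedComponentsWithStats(m.astype(np.uint8));return [(st[i],c[i],l==i) for i in range(1,n) if st[i,4]>=amin]
E
python3 - <<'E'
from h import *
t,s=load("top0"),load("scene0")
for n,r in(("top",t),("scene",s)):
    H=hsv(r);h,S,v=[H[...,i].astype(int) for i in range(3)]
    for nm,m in(("red",((h<8)|(h>172))&(S>150)&(v>70)),("yellow",(h>22)&(h<35)&(S>120)&(v>70)),("blue",(h>100)&(h<125)&(S>110)),("green",(h>50)&(h<80)&(S>120))):
        for st,c,_ in blobs(m):print(n,nm,st.tolist(),c.round(1))
a=cv2.resize(t["frame"][155:255,140:260,::-1],None,fx=4,fy=4,interpolation=2)
b=cv2.resize(s["frame"][195:315,265:405,::-1],None,fx=4,fy=4,interpolation=2)
cv2.imwrite("pics/c1.png",cv2.resize(a,(720,600)));cv2.imwrite("pics/c2.png",b)
E
```

```text
top red [146, 172, 15, 16, 181] [153.5 179.6]
top yellow [270, 112, 16, 26, 278] [277.6 124.8]
top yellow [229, 122, 16, 26, 295] [236.3 134.5]
top yellow [288, 174, 29, 50, 383] [301.5 198.8]
top blue [164, 96, 10, 11, 83] [168.5 100.8]
top blue [313, 117, 34, 33, 386] [329.2 132.8]
top blue [153, 185, 13, 35, 306] [158.5 203.9]
top blue [428, 271, 67, 57, 2850] [460.9 299.4]
top green [242, 120, 24, 21, 332] [253.2 129.8]
top green [429, 152, 36, 13, 151] [446.4 158.1]
top green [342, 195, 8, 8, 57] [345.5 198.1]
top green [385, 196, 7, 8, 56] [388.  199.5]
top green [271, 244, 11, 34, 229] [276.2 260.4]
scene red [372, 240, 17, 17, 225] [379.7 247.7]
scene yellow [210, 188, 53, 51, 454] [235.7 213.3]
scene yellow [201, 273, 22, 30, 386] [211.2 287.7]
scene yellow [249, 288, 22, 31, 434] [259.5 303.1]
scene blue [142, 64, 59, 46, 1608] [171.1  85.8]
scene blue [383, 233, 10, 8, 51] [387.2 236.2]
scene blue [150, 236, 38, 37, 539] [168.3 253.6]
scene blue [313, 347, 13, 13, 141] [318.8 353.1]
scene green [163, 162, 8, 7, 32] [166.9 165.2]
scene green [282, 169, 21, 21, 111] [292.  179.4]
scene green [196, 182, 9, 7, 40] [200.2 184.8]
```

View pics/c1.png

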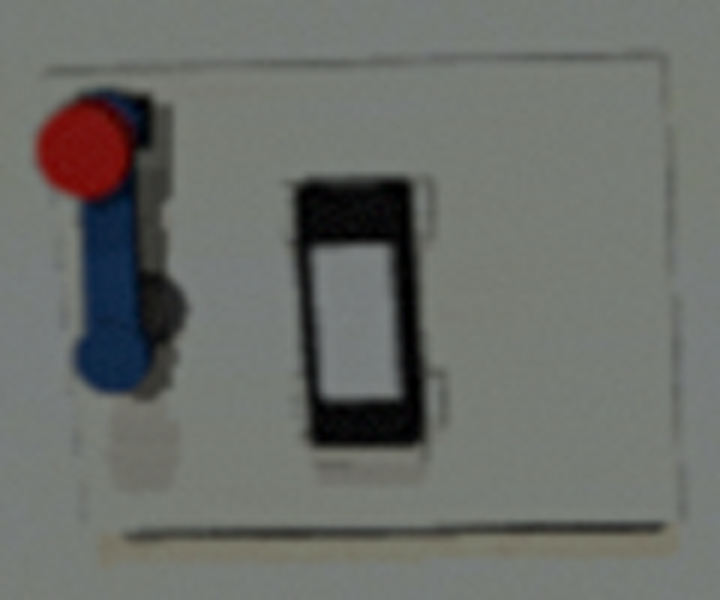

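View pics/c2.png

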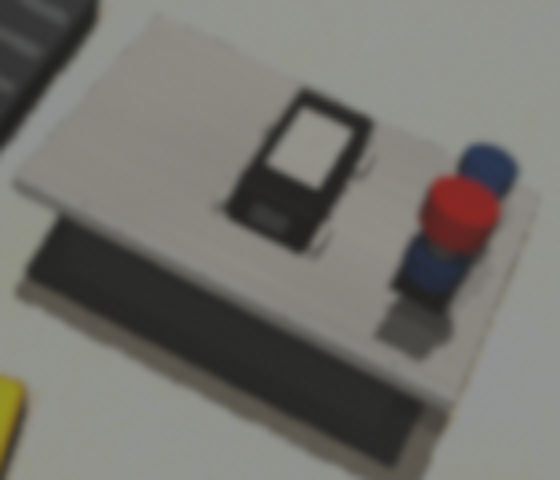

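```bash
python3 - <<'E'
from h import *
np.set_printoptions(precision=4,suppress=True)
t,s=load("top0"),load("scene0")
C1=lambda p:np.array(p)/6+[140-.4,155-.4]
C2=lambda p:np.array(p)/4+[265-.4,195-.4]
# deck corners at their known heights
hi=onz(t,C1([[45,72],[665,57]]),.086+.11*np.sin(np.radians(25)))
print("high corners",hi,np.linalg.norm(hi[0]-hi[1]))
y=hi[0]-hi[1];print("yaw from high edge",np.degrees(np.arctan2(-y[0],y[1])))
def quad(r,c,k):
    G=cv2.resize(r["frame"],None,fx=k,fy=k,interpolation=2).min(2)
    return G
L=tri(t,C1([[322,403],[403,400],[388,243],[313,247]]),s,C2([[356,130],[305,106],[267,165],[318,190]]))
print("label low+y,low-y,high-y,high+y",L)
# brick top face outline (top view): high-end, low-end corners
for nm,p,x in(("hi",[[297,182],[410,180]],.06),("lo",[[312,443],[423,441]],-.06)):
    z=.086+x*np.sin(np.radians(25))+.032*np.cos(np.radians(25));q=onz(t,C1(p),z);print(nm,q,np.linalg.norm(q[0]-q[1]))
print("red",tri(t,[[153.5,179.6]],s,[[379.7,247.7]]))
print("hinge",tri(t,C1([[114,355]]),s,C2([[487,170]])))
# yellow
H=hsv(t);m=((H[...,0]>22)&(H[...,0]<35)&(H[...,1]>120)&(H[...,2]>70))
for st,c,b in blobs(m):
    if st[4]>350:
        cn=np.argwhere(b)[:,::-1].astype(float);P=onz(t,cn,.02)[:,:2].astype(np.float32);print("slot",cv2.minAreaRect(P))
g=onz(t,[[345.5,198.1],[388,199.5]],.052);print("done",g)
E
```

```text
high corners [[0.6633 0.3423 0.1325]
 [0.6707 0.0631 0.1325]] 0.2792804681428402
yaw from high edge 1.5118488587603185
label low+y,low-y,high-y,high+y [[0.5185 0.2178 0.0997 0.0026]
 [0.52   0.1823 0.0988 0.0045]
 [0.5861 0.1857 0.1302 0.0031]
 [0.5844 0.2189 0.1294 0.0026]]
hi [[0.6119 0.2239 0.1404]
 [0.6131 0.1738 0.1404]] 0.05011331270370898
lo [[0.5019 0.2224 0.0896]
 [0.5034 0.1719 0.0896]] 0.05046029242729118
red [[0.6085 0.2984 0.2251 0.0011]]
hinge [[0.5328 0.3001 0.1519 0.0014]]
slot ((0.5980013012886047, -0.07901810109615326), (0.07762555032968521, 0.14374586939811707), 88.28445434570312)
done [[ 0.5941 -0.1993  0.052 ]
 [ 0.5909 -0.3192  0.052 ]]
```

Cross-checks agree: the deck origin is about (0.569, 0.1995, 0.086) with yaw about 1.3°, the pivot height and 280 mm width fit, and the arm angle is about 1.55. The slot measures 142×76 at (0.598, −0.079) with yaw −1.6°. Next I plan the approach above the cap.

```bash
cat > plan.py <<'E'
import numpy as np
from scipy.spatial.transform import Rotation as Ro, Slerp
O=np.array([.569,.1995,.086]);YAW=np.radians(1.3);SL=np.radians(25)
RD=Ro.from_euler("z",YAW).as_matrix()@Ro.from_euler("y",-SL).as_matrix()
D=lambda x,y,z:O+RD@[x,y,z]
def toolR(th):   # tool x opposite to arm direction, z into deck
    x=-(RD@[np.sin(th),-np.cos(th),0]);z=-RD[:,2];return np.c_[x,np.cross(z,x),z]
def cap(th,z,off=0): # over cap at swing th, height z, tangential offset (+ = growing th)
    a=np.array([np.sin(th),-np.cos(th)]);t=np.array([np.cos(th),np.sin(th)])
    p=np.array([0,.1])+.1*a+off*t
    return D(p[0],p[1],z),toolR(th)
def now():
    from cell import sense
    s=sense();return s["tcp_pos"],Ro.from_euler("xyz",s["orientation"]).as_matrix(),s
def calls(p,R,wps):  # prints one call end target per waypoint
    for P,Q in wps:
        d=np.round(R.T@(P-p),3);a=np.round(Ro.from_matrix(R.T@Q).as_rotvec()/np.radians(120),3)
        print("d",d.tolist(),"a",a.tolist(),"-> tcp",np.round(P,3).tolist())
        p=p+R@d;R=R@Ro.from_rotvec(a*np.radians(120)).as_matrix()
def lin(p,R,P,Q,n):
    s=Slerp([0,1],Ro.from_matrix([R,Q]));return [(p+(P-p)*k/n,s(k/n).as_matrix()) for k in range(1,n+1)]
E
python3 - <<'E'
from plan import *
p,R,s=now()
P,Q=cap(1.55,.16)
calls(p,R,lin(p,R,P,Q,3))
E
```

```text
d [-0.17, -0.076, -0.014] a [-0.009, -0.069, -0.035] -> tcp [0.292, 0.522, 0.245]
d [-0.164, -0.089, 0.008] a [-0.01, -0.069, -0.035] -> tcp [0.441, 0.41, 0.259]
d [-0.155, -0.101, 0.03] a [-0.009, -0.069, -0.035] -> tcp [0.59, 0.298, 0.273]
```

send_rows(commands=[{"dx":-0.034,"dy":-0.015,"dz":-0.003,"ax":-0.002,"ay":-0.014,"az":-0.007,"fingers":-1},{"dx":-0.068,"dy":-0.03,"dz":-0.006,"ax":-0.004,"ay":-0.028,"az":-0.014,"fingers":-1},{"dx":-0.102,"dy":-0.046,"dz":-0.008,"ax":-0.005,"ay":-0.041,"az":-0.021,"fingers":-1},{"dx":-0.136,"dy":-0.061,"dz":-0.011,"ax":-0.007,"ay":-0.055,"az":-0.028,"fingers":-1},{"dx":-0.17,"dy":-0.076,"dz":-0.014,"ax":-0.009,"ay":-0.069,"az":-0.035,"fingers":-1}])

```text
clock: 0.6
tcp_pos: [0.293, 0.5212, 0.2449]
orientation: [3.129, 0.146, 2.993]
wrist_force: [1.0, 0.4, 0.3]
finger_gap: 0.999
grip_force: 0.0
```

send_rows(commands=[{"dx":-0.033,"dy":-0.018,"dz":0.002,"ax":-0.002,"ay":-0.014,"az":-0.007,"fingers":-1},{"dx":-0.066,"dy":-0.036,"dz":0.003,"ax":-0.004,"ay":-0.028,"az":-0.014,"fingers":-1},{"dx":-0.098,"dy":-0.053,"dz":0.005,"ax":-0.006,"ay":-0.041,"az":-0.021,"fingers":-1},{"dx":-0.131,"dy":-0.071,"dz":0.006,"ax":-0.008,"ay":-0.055,"az":-0.028,"fingers":-1},{"dx":-0.164,"dy":-0.089,"dz":0.008,"ax":-0.01,"ay":-0.069,"az":-0.035,"fingers":-1}])

```text
clock: 1.1
tcp_pos: [0.4415, 0.4092, 0.2598]
orientation: [3.123, 0.292, 3.066]
wrist_force: [0.9, 0.1, 0.6]
finger_gap: 1.0
grip_force: 0.0
```

send_rows(commands=[{"dx":-0.04,"dy":-0.026,"dz":0.008,"ax":-0.002,"ay":-0.018,"az":-0.009,"fingers":-1},{"dx":-0.08,"dy":-0.052,"dz":0.016,"ax":-0.005,"ay":-0.036,"az":-0.018,"fingers":-1},{"dx":-0.12,"dy":-0.078,"dz":0.024,"ax":-0.007,"ay":-0.054,"az":-0.027,"fingers":-1},{"dx":-0.145,"dy":-0.094,"dz":0.028,"ax":-0.009,"ay":-0.064,"az":-0.033,"fingers":-1},{"dx":-0.155,"dy":-0.101,"dz":0.03,"ax":-0.009,"ay":-0.069,"az":-0.035,"fingers":-1}])

```text
clock: 1.6
tcp_pos: [0.5924, 0.294, 0.2735]
orientation: [3.133, 0.437, 3.136]
wrist_force: [-0.4, -1.4, 0.2]
finger_gap: 1.0
grip_force: 0.0
```

```bash
python3 - <<'E'
from plan import *
from h import *
from cell import cams
np.set_printoptions(precision=4,suppress=True)
r=cams.get_image("wrist");np.savez("w1.npz",**r);cv2.imwrite("pics/w1.png",r["frame"][:,:,::-1])
H=hsv(r);m=((H[...,0]<8)|(H[...,0]>172))&(H[...,1]>150)&(H[...,2]>60)
for st,c,b in blobs(m,100):print(st,c)
for th in(1.5,1.57,1.64):print(th,proj(r,[cap(th,.117)[0],cap(th,.095)[0],D(0,.1,.08)]))
print(proj(r,[D(sx*.06,sy*.026,.032) for sx,sy in((-1,-1),(-1,1),(1,1),(1,-1))]))
p,R,s=now();print(p,R.T@(cap(1.57,.09)[0]-p))
E
```

```text
[ 227  173   53   56 2271] [252.6587 200.517 ]
1.5 [[245.9573 207.5938]
 [246.3119 198.7376]
 [252.0725  68.701 ]]
1.57 [[255.5893 207.692 ]
 [254.9991 198.8263]
 [252.0725  68.701 ]]
1.64 [[265.2132 207.1492]
 [263.6784 198.3324]
 [252.0725  68.701 ]]
[[111.9233  13.8898]
 [168.046   10.5876]
 [179.0584 143.879 ]
 [128.1186 145.5253]]
[0.5924 0.2941 0.2734] [0.0026 0.0061 0.069 ]
```

View pics/w1.png

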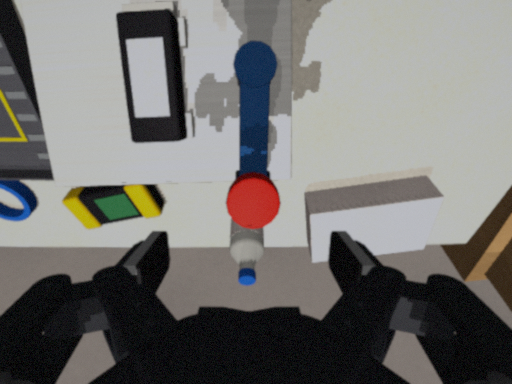

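The wrist view shows the cap at (253,200), the pivot at (255,64) and brick corners from (118,12) to (184,138). Everything sits about 4 px off prediction, so I shift the deck origin by about 2 mm and set the arm angle to about 1.53.

```bash
sed -i 's/^O=.*/O=np.array([.567,.201,.086])/' plan.py; python3 - <<'E'
from plan import *
p,R,s=now();P,Q=cap(1.53,.092)
calls(p,R,[cap(1.53,.14),(P,Q)])
E
```

```text
Traceback (most recent call last):
  File "plan.py", line 4, in <module>
    RD=Ro.from_euler("z",YAW).as_matrix()@Ro.from_euler("y",-SL).as_matrix()
                         ^^^
NameError: name 'YAW' is not defined
```

```bash
sed -i 's/^O=.*/O=np.array([.567,.201,.086]);YAW=np.radians(1.3);SL=np.radians(25)/' plan.py; python3 - <<'E'
from plan import *
p,R,s=now();P,Q=cap(1.53,.092)
calls(p,R,[cap(1.53,.14),(P,Q)])
E
```

```text
d [0.004, 0.003, 0.018] a [-0.001, 0.0, 0.007] -> tcp [0.596, 0.298, 0.255]
d [0.0, 0.0, 0.048] a [-0.0, 0.0, 0.0] -> tcp [0.616, 0.298, 0.212]
```

send_rows(commands=[{"dx":0.004,"dy":0.003,"dz":0.018,"ax":-0.001,"az":0.007,"fingers":-1},{"dx":0.004,"dy":0.003,"dz":0.03,"ax":-0.001,"az":0.007,"fingers":-1},{"dx":0.004,"dy":0.003,"dz":0.045,"ax":-0.001,"az":0.007,"fingers":-1},{"dx":0.004,"dy":0.003,"dz":0.058,"ax":-0.001,"az":0.007,"fingers":-1},{"dx":0.004,"dy":0.003,"dz":0.066,"ax":-0.001,"az":0.007,"fingers":-1}])

```text
$.commands[0]: bad value
```

send_rows(commands=[{"fingers":-0.13},{"fingers":-0.13},{"fingers":-0.13},{"fingers":-0.13},{"fingers":-0.13}])

```text
$.commands[0]: bad value
```

```bash
python3 - <<'E'
from plan import *
from h import *
from cell import cams
np.set_printoptions(precision=4,suppress=True)
r=cams.get_image("wrist");cv2.imwrite("pics/w2.png",r["frame"][:,:,::-1])
p,R,s=now();print(p,R.T@(cap(1.53,.092)[0]-p),s["wrist_force"],s["finger_gap"])
ths=np.linspace(1.53,-.02,9)[1:]
calls(p,R,[cap(t,.092) for t in ths])
E
```

```text
[0.5907 0.2963 0.2732] [0.0026 0.0011 0.0668] [ 0.4138  0.3756 -0.2067] 1.0007092819494874
d [0.005, -0.018, 0.067] a [-0.001, -0.0, 0.101] -> tcp [0.615, 0.279, 0.21]
d [0.002, -0.019, -0.0] a [0.0, -0.0, 0.092] -> tcp [0.609, 0.26, 0.208]
d [0.001, -0.019, -0.0] a [0.0, -0.0, 0.093] -> tcp [0.601, 0.244, 0.204]
d [0.002, -0.02, -0.0] a [0.0, -0.0, 0.092] -> tcp [0.59, 0.229, 0.198]
d [0.002, -0.019, -0.0] a [0.0, -0.0, 0.093] -> tcp [0.576, 0.217, 0.192]
d [0.002, -0.019, -0.0] a [0.0, -0.0, 0.092] -> tcp [0.561, 0.208, 0.185]
d [0.002, -0.02, -0.0] a [-0.0, -0.0, 0.093] -> tcp [0.544, 0.202, 0.177]
d [0.002, -0.019, -0.0] a [-0.0, -0.0, 0.092] -> tcp [0.526, 0.2, 0.169]
```

View pics/w2.png

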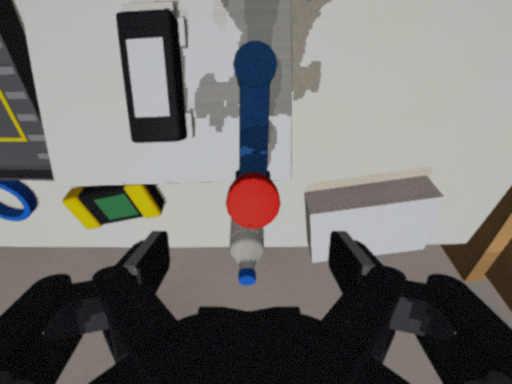

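The wrist view is unchanged: cap at (253,200) between the fingers, whose pads sit at (165,265) and (335,260). I resend with every field filled in.

send_rows(commands=[{"dx":0.003,"dy":0,"dz":0.018,"ax":0,"ay":0,"az":0.007,"fingers":-1},{"dx":0.003,"dy":0,"dz":0.03,"ax":0,"ay":0,"az":0.007,"fingers":-1},{"dx":0.003,"dy":0,"dz":0.045,"ax":0,"ay":0,"az":0.007,"fingers":-1},{"dx":0.003,"dy":0,"dz":0.058,"ax":0,"ay":0,"az":0.007,"fingers":-1},{"dx":0.003,"dy":0,"dz":0.066,"ax":0,"ay":0,"az":0.007,"fingers":-1}])

```text
clock: 2.2
tcp_pos: [0.615, 0.2989, 0.2107]
orientation: [3.125, 0.434, 3.126]
wrist_force: [0.6, 0.6, -0.6]
finger_gap: 0.999
grip_force: 0.0
```

send_rows(commands=[{"dx":0,"dy":0,"dz":0,"ax":0,"ay":0,"az":0,"fingers":-0.13},{"dx":0,"dy":0,"dz":0,"ax":0,"ay":0,"az":0,"fingers":-0.13},{"dx":0,"dy":0,"dz":0,"ax":0,"ay":0,"az":0,"fingers":-0.13},{"dx":0,"dy":0,"dz":0,"ax":0,"ay":0,"az":0,"fingers":-0.13},{"dx":0,"dy":0,"dz":0,"ax":0,"ay":0,"az":0,"fingers":-0.13}])

```text
clock: 2.7
tcp_pos: [0.6154, 0.299, 0.2134]
orientation: [3.123, 0.437, 3.125]
wrist_force: [0.2, 0.3, -0.1]
finger_gap: 0.563
grip_force: 0.0
```

```bash
python3 - <<'E'
from plan import *
from h import *
from cell import cams
np.set_printoptions(precision=4,suppress=True)
r=cams.get_image("wrist");cv2.imwrite("pics/w3.png",r["frame"][:,:,::-1])
p,R,s=now();print(p,R.T@(cap(1.53,.092)[0]-p),s["wrist_force"],s["finger_gap"],s["joints"])
ths=np.linspace(1.53,-.02,9)[1:]
calls(p,R,[cap(t,.092) for t in ths])
E
```

```text
[0.6154 0.2989 0.2133] [-0.0003 -0.0009  0.002 ] [ 0.488  -0.1678  0.3417] 0.565914084927135 [-0.4886  0.3538 -0.1551  1.8636  0.5214  0.6224  0.5523]
d [0.002, -0.02, 0.002] a [0.001, 0.0, 0.095] -> tcp [0.615, 0.279, 0.21]
d [0.002, -0.019, -0.0] a [-0.0, 0.0, 0.092] -> tcp [0.609, 0.26, 0.208]
d [0.001, -0.019, -0.0] a [-0.0, 0.0, 0.093] -> tcp [0.601, 0.244, 0.204]
d [0.002, -0.02, -0.0] a [-0.0, 0.001, 0.092] -> tcp [0.59, 0.229, 0.198]
d [0.002, -0.019, -0.0] a [-0.0, -0.0, 0.093] -> tcp [0.576, 0.217, 0.192]
d [0.002, -0.019, -0.0] a [-0.0, -0.0, 0.092] -> tcp [0.561, 0.208, 0.185]
d [0.002, -0.02, -0.0] a [-0.0, -0.0, 0.093] -> tcp [0.544, 0.202, 0.177]
d [0.002, -0.019, 0.0] a [-0.0, -0.0, 0.092] -> tcp [0.526, 0.2, 0.169]
```

View pics/w3.png

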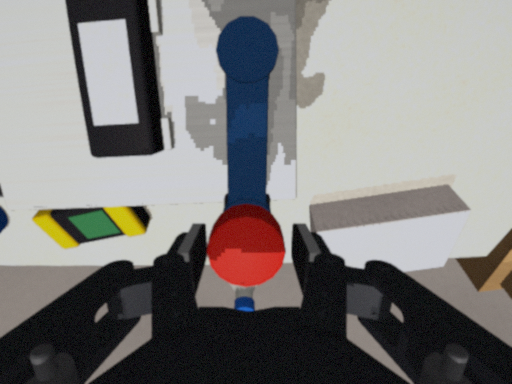

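The cap, at (246,245), is caged between the finger tips at (195,240) and (300,240). I swing along the arc.

send_rows(commands=[{"dx":0,"dy":-0.008,"dz":0.001,"ax":0,"ay":0,"az":0.037,"fingers":-0.13},{"dx":0.001,"dy":-0.016,"dz":0.002,"ax":0,"ay":0,"az":0.073,"fingers":-0.13},{"dx":0.0025,"dy":-0.023,"dz":0.002,"ax":0,"ay":0,"az":0.11,"fingers":-0.13},{"dx":0.0045,"dy":-0.031,"dz":0.002,"ax":0,"ay":0,"az":0.146,"fingers":-0.13},{"dx":0.007,"dy":-0.038,"dz":0.002,"ax":0,"ay":0,"az":0.183,"fingers":-0.13}])

```text
clock: 3.25
tcp_pos: [0.61, 0.2622, 0.2084]
orientation: [2.949, 0.397, 2.704]
wrist_force: [0.9, 2.5, 0.2]
finger_gap: 0.565
grip_force: 1.3
```

```bash
python3 - <<'E'
from plan import *
p,R,s=now();print(p,s["wrist_force"])
calls(p,R,[cap(t,.092) for t in (1.1475,.765,.3825,0,-.05)])
E
```

```text
[0.60996194 0.26218271 0.20835942] [0.89011704 2.46953898 0.23625659]
d [0.0, -0.001, 0.0] a [0.002, 0.0, 0.001] -> tcp [0.609, 0.261, 0.208]
d [0.007, -0.038, 0.0] a [0.0, 0.0, 0.182] -> tcp [0.59, 0.229, 0.199]
d [0.008, -0.037, 0.0] a [0.0, 0.0, 0.183] -> tcp [0.562, 0.208, 0.185]
d [0.007, -0.037, 0.0] a [0.0, 0.0, 0.183] -> tcp [0.528, 0.2, 0.169]
d [-0.0, -0.005, 0.0] a [0.0, 0.0, 0.023] -> tcp [0.524, 0.2, 0.167]
```

send_rows(commands=[{"dx":0,"dy":-0.008,"dz":0,"ax":0,"ay":0,"az":0.037,"fingers":-0.13},{"dx":0.001,"dy":-0.015,"dz":0,"ax":0,"ay":0,"az":0.073,"fingers":-0.13},{"dx":0.0025,"dy":-0.023,"dz":0,"ax":0,"ay":0,"az":0.11,"fingers":-0.13},{"dx":0.0045,"dy":-0.03,"dz":0,"ax":0,"ay":0,"az":0.146,"fingers":-0.13},{"dx":0.007,"dy":-0.037,"dz":0,"ax":0,"ay":0,"az":0.183,"fingers":-0.13}])

```text
clock: 3.75
tcp_pos: [0.5916, 0.2303, 0.1994]
orientation: [2.813, 0.297, 2.31]
wrist_force: [3.5, 2.3, 0.1]
finger_gap: 0.566
grip_force: 1.2
```

send_rows(commands=[{"dx":0,"dy":-0.008,"dz":0,"ax":0,"ay":0,"az":0.037,"fingers":-0.13},{"dx":0.001,"dy":-0.015,"dz":0,"ax":0,"ay":0,"az":0.073,"fingers":-0.13},{"dx":0.0025,"dy":-0.023,"dz":0,"ax":0,"ay":0,"az":0.11,"fingers":-0.13},{"dx":0.0045,"dy":-0.03,"dz":0,"ax":0,"ay":0,"az":0.146,"fingers":-0.13},{"dx":0.007,"dy":-0.037,"dz":0,"ax":0,"ay":0,"az":0.183,"fingers":-0.13}])

```text
clock: 4.25
tcp_pos: [0.5639, 0.2083, 0.1862]
orientation: [2.73, 0.157, 1.942]
wrist_force: [2.4, -0.6, 0.5]
finger_gap: 0.565
grip_force: 1.3
```

send_rows(commands=[{"dx":0,"dy":-0.008,"dz":0,"ax":0,"ay":0,"az":0.037,"fingers":-0.13},{"dx":0.001,"dy":-0.015,"dz":0,"ax":0,"ay":0,"az":0.073,"fingers":-0.13},{"dx":0.0025,"dy":-0.023,"dz":0,"ax":0,"ay":0,"az":0.11,"fingers":-0.13},{"dx":0.0045,"dy":-0.03,"dz":0,"ax":0,"ay":0,"az":0.146,"fingers":-0.13},{"dx":0.007,"dy":-0.036,"dz":0,"ax":0,"ay":0,"az":0.183,"fingers":-0.13}])

```text
clock: 4.75
tcp_pos: [0.5312, 0.2, 0.1707]
orientation: [2.703, -0.002, 1.591]
wrist_force: [2.9, -1.8, 0.8]
finger_gap: 0.564
grip_force: 1.3
```

send_rows(commands=[{"dx":0,"dy":-0.001,"dz":0,"ax":0,"ay":0,"az":0,"fingers":-0.13},{"dx":0,"dy":-0.0015,"dz":0,"ax":0,"ay":0,"az":0,"fingers":-0.13},{"dx":0,"dy":-0.002,"dz":0,"ax":0,"ay":0,"az":0,"fingers":-0.13},{"dx":0,"dy":-0.002,"dz":0,"ax":0,"ay":0,"az":0,"fingers":-0.13},{"dx":0,"dy":-0.002,"dz":0,"ax":0,"ay":0,"az":0,"fingers":-0.13}])

```text
clock: 5.25
tcp_pos: [0.5288, 0.2006, 0.1691]
orientation: [2.704, -0.0, 1.596]
wrist_force: [0.8, -0.1, 1.2]
finger_gap: 0.562
grip_force: 1.0
```

```bash
python3 - <<'E'
from plan import *
np.set_printoptions(precision=4,suppress=True)
p,R,s=now();print(p,s["wrist_force"],R.T@s["wrist_force"],s["joints"])
P,Q=cap(0,.092);print("tool-frame error to theta 0",R.T@(P-p), Ro.from_matrix(R.T@Q).as_rotvec())
E
```

```text
[0.5288 0.2006 0.1691] [ 0.7881 -0.0893  1.25  ] [-0.109   1.2409 -0.7999] [-0.7367  0.2115  0.2132  2.1941  0.4447  0.3898 -0.8946]
tool-frame error to theta 0 [-0.0005 -0.0005 -0.0005] [ 0.0008 -0.0012  0.0023]
```

send_rows(commands=[{"dx":0,"dy":-0.001,"dz":0,"ax":0,"ay":0,"az":0,"fingers":-0.13},{"dx":0,"dy":-0.002,"dz":0,"ax":0,"ay":0,"az":0,"fingers":-0.13},{"dx":0,"dy":-0.003,"dz":0,"ax":0,"ay":0,"az":0,"fingers":-0.13},{"dx":0,"dy":-0.003,"dz":0,"ax":0,"ay":0,"az":0,"fingers":-0.13},{"dx":0,"dy":-0.003,"dz":0,"ax":0,"ay":0,"az":0,"fingers":-0.13}])

```text
clock: 5.75
tcp_pos: [0.5254, 0.2003, 0.1673]
orientation: [2.706, 0.0, 1.596]
wrist_force: [1.9, -0.9, 0.9]
finger_gap: 0.568
grip_force: 0.6
```

send_rows(commands=[{"dx":0,"dy":-0.001,"dz":0,"ax":0,"ay":0,"az":0,"fingers":-0.13},{"dx":0,"dy":-0.002,"dz":0,"ax":0,"ay":0,"az":0,"fingers":-0.13},{"dx":0,"dy":-0.002,"dz":0,"ax":0,"ay":0,"az":0,"fingers":-0.13},{"dx":0,"dy":-0.002,"dz":0,"ax":0,"ay":0,"az":0,"fingers":-0.13},{"dx":0,"dy":-0.002,"dz":0,"ax":0,"ay":0,"az":0,"fingers":-0.13}])

```text
clock: 6.25
tcp_pos: [0.5237, 0.2004, 0.1666]
orientation: [2.705, 0.0, 1.596]
wrist_force: [1.0, 0.1, 0.1]
finger_gap: 0.57
grip_force: 0.5
```

send_rows(commands=[{"dx":0,"dy":-0.001,"dz":0,"ax":0,"ay":0,"az":0,"fingers":-0.13},{"dx":0,"dy":-0.002,"dz":0,"ax":0,"ay":0,"az":0,"fingers":-0.13},{"dx":0,"dy":-0.002,"dz":0,"ax":0,"ay":0,"az":0,"fingers":-0.13},{"dx":0,"dy":-0.002,"dz":0,"ax":0,"ay":0,"az":0,"fingers":-0.13},{"dx":0,"dy":-0.002,"dz":0,"ax":0,"ay":0,"az":0,"fingers":-0.13}])

```text
clock: 6.75
tcp_pos: [0.5233, 0.2006, 0.1666]
orientation: [2.703, -0.001, 1.595]
wrist_force: [6.3, -0.5, -0.8]
finger_gap: 0.565
grip_force: 2.5
```

send_rows(commands=[{"dx":0,"dy":-0.001,"dz":0,"ax":0,"ay":0,"az":0,"fingers":-0.13},{"dx":0,"dy":-0.002,"dz":0,"ax":0,"ay":0,"az":0,"fingers":-0.13},{"dx":0,"dy":-0.002,"dz":0,"ax":0,"ay":0,"az":0,"fingers":-0.13},{"dx":0,"dy":-0.002,"dz":0,"ax":0,"ay":0,"az":0,"fingers":-0.13},{"dx":0,"dy":-0.002,"dz":0,"ax":0,"ay":0,"az":0,"fingers":-0.13}])

```text
clock: 7.25
tcp_pos: [0.5232, 0.2006, 0.1668]
orientation: [2.7, -0.002, 1.595]
wrist_force: [11.0, -1.7, -1.8]
finger_gap: 0.562
grip_force: 4.5
```

```bash
python3 - <<'E'
from plan import *
from h import *
from cell import cams
np.set_printoptions(precision=4,suppress=True)
r=cams.get_image("wrist");cv2.imwrite("pics/w4.png",r["frame"][:,:,::-1])
p,R,s=now();print(s["wrist_force"],R.T@(cap(0,.092)[0]-p),s["finger_gap"])
E
```

```text
[11.0019 -0.2252 -1.7165] [-0.0006  0.0056 -0.0003] 0.5698818105069448
```

View pics/w4.png

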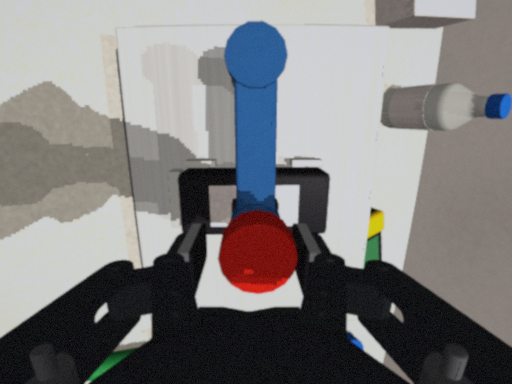

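The arm is against its stop: 11 N, with the cap at (258,250) over the brick's middle. Next I back off, lift, shut the fingers, and press from above.

send_rows(commands=[{"dx":0,"dy":0.006,"dz":0,"ax":0,"ay":0,"az":0,"fingers":-0.13},{"dx":0,"dy":0.008,"dz":-0.01,"ax":0,"ay":0,"az":0,"fingers":-0.13},{"dx":0,"dy":0.008,"dz":-0.03,"ax":0,"ay":0,"az":0,"fingers":-0.13},{"dx":0,"dy":0.008,"dz":-0.045,"ax":0,"ay":0,"az":0,"fingers":-0.13},{"dx":0,"dy":0.008,"dz":-0.045,"ax":0,"ay":0,"az":0,"fingers":1}])

```text
clock: 7.8
tcp_pos: [0.5083, 0.201, 0.2112]
orientation: [2.703, -0.002, 1.597]
wrist_force: [1.1, 0.7, 0.1]
finger_gap: 0.41
grip_force: 0.0
```

send_rows(commands=[{"dx":0,"dy":0,"dz":0,"ax":0,"ay":0,"az":0,"fingers":1},{"dx":0,"dy":0,"dz":0,"ax":0,"ay":0,"az":0,"fingers":1},{"dx":0,"dy":0,"dz":0,"ax":0,"ay":0,"az":0,"fingers":1},{"dx":0,"dy":0,"dz":0,"ax":0,"ay":0,"az":0,"fingers":1},{"dx":0,"dy":0,"dz":0,"ax":0,"ay":0,"az":0,"fingers":1}])

```text
clock: 8.3
tcp_pos: [0.5084, 0.1997, 0.2087]
orientation: [2.706, 0.001, 1.595]
wrist_force: [-0.0, 0.6, 1.0]
finger_gap: 0.003
grip_force: 0.0
```

```bash
python3 - <<'E'
from plan import *
np.set_printoptions(precision=4,suppress=True)
p,R,s=now();print(p,s["wrist_force"],s["finger_gap"],R.T@(cap(0,.117,-.0017)[0]-p),Ro.from_matrix(R.T@cap(0,0)[1]).as_rotvec()/np.radians(120))
E
```

```text
[0.5084 0.1997 0.2087] [-0.015   0.5858  1.0047] 0.0034671294128536365 [-0.0001 -0.0004  0.019 ] [-0.0002 -0.0001  0.0009]
```

send_rows(commands=[{"dx":0,"dy":0,"dz":0.006,"ax":0,"ay":0,"az":0,"fingers":1},{"dx":0,"dy":0,"dz":0.012,"ax":0,"ay":0,"az":0,"fingers":1},{"dx":0,"dy":0,"dz":0.017,"ax":0,"ay":0,"az":0,"fingers":1},{"dx":0,"dy":0,"dz":0.021,"ax":0,"ay":0,"az":0,"fingers":1},{"dx":0,"dy":0,"dz":0.025,"ax":0,"ay":0,"az":0,"fingers":1}])

```text
clock: 8.8
tcp_pos: [0.519, 0.2, 0.1862]
orientation: [2.706, 0.001, 1.595]
wrist_force: [-4.7, -1.7, 7.4]
finger_gap: 0.0
grip_force: 4.3
```

send_rows(commands=[{"dx":0,"dy":0,"dz":0.002,"ax":0,"ay":0,"az":0,"fingers":1},{"dx":0,"dy":0,"dz":0.004,"ax":0,"ay":0,"az":0,"fingers":1},{"dx":0,"dy":0,"dz":0.006,"ax":0,"ay":0,"az":0,"fingers":1},{"dx":0,"dy":0,"dz":0.008,"ax":0,"ay":0,"az":0,"fingers":1},{"dx":0,"dy":0,"dz":0.009,"ax":0,"ay":0,"az":0,"fingers":1}])

```text
clock: 9.3
tcp_pos: [0.5228, 0.2001, 0.1793]
orientation: [2.705, 0.0, 1.595]
wrist_force: [-17.4, -5.8, 28.5]
finger_gap: 0.001
grip_force: 16.3
```

```bash
python3 - <<'E'
from plan import *
np.set_printoptions(precision=4,suppress=True)
p,R,s=now();print(p,R.T@s["wrist_force"],R.T@(cap(0,.117,-.0017)[0]-p))
E
```

```text
[0.5228 0.2001 0.1793] [ -5.3773  -3.8525 -33.2581] [-0.0001 -0.0011 -0.0137]
```

send_rows(commands=[{"dx":0,"dy":0,"dz":-0.0003,"ax":0,"ay":0,"az":0,"fingers":1},{"dx":0,"dy":0,"dz":-0.0003,"ax":0,"ay":0,"az":0,"fingers":1},{"dx":0,"dy":0,"dz":-0.0003,"ax":0,"ay":0,"az":0,"fingers":1},{"dx":0,"dy":0,"dz":-0.0003,"ax":0,"ay":0,"az":0,"fingers":1},{"dx":0,"dy":0,"dz":-0.0003,"ax":0,"ay":0,"az":0,"fingers":1}])

```text
clock: 9.8
tcp_pos: [0.5229, 0.2001, 0.1796]
orientation: [2.704, 0.0, 1.595]
wrist_force: [-8.6, -3.0, 15.7]
finger_gap: -0.003
grip_force: 8.7
```

send_rows(commands=[{"dx":0,"dy":0,"dz":0,"ax":0,"ay":0,"az":0,"fingers":1},{"dx":0,"dy":0,"dz":0,"ax":0,"ay":0,"az":0,"fingers":1},{"dx":0,"dy":0,"dz":0,"ax":0,"ay":0,"az":0,"fingers":1},{"dx":0,"dy":0,"dz":0,"ax":0,"ay":0,"az":0,"fingers":1},{"dx":0,"dy":0,"dz":0,"ax":0,"ay":0,"az":0,"fingers":1}])

```text
clock: 10.3
tcp_pos: [0.5229, 0.2001, 0.1796]
orientation: [2.704, -0.0, 1.595]
wrist_force: [-8.6, -2.3, 14.4]
finger_gap: -0.0
grip_force: 8.7
```

send_rows(commands=[{"dx":0,"dy":0,"dz":-0.004,"ax":0,"ay":0,"az":0,"fingers":1},{"dx":0,"dy":0,"dz":-0.008,"ax":0,"ay":0,"az":0,"fingers":1},{"dx":0,"dy":0,"dz":-0.015,"ax":0,"ay":0,"az":0,"fingers":1},{"dx":0,"dy":0,"dz":-0.028,"ax":0,"ay":0,"az":0,"fingers":1},{"dx":0,"dy":0,"dz":-0.045,"ax":0,"ay":0,"az":0,"fingers":1}])

```text
clock: 10.8
tcp_pos: [0.5033, 0.1994, 0.219]
orientation: [2.706, 0.001, 1.595]
wrist_force: [0.2, 0.6, 0.6]
finger_gap: 0.003
grip_force: 0.0
```

send_rows(commands=[{"dx":0,"dy":0,"dz":0,"ax":0,"ay":0,"az":0,"fingers":-0.3},{"dx":0,"dy":0,"dz":0,"ax":0,"ay":0,"az":0,"fingers":-0.3},{"dx":0,"dy":0,"dz":0,"ax":0,"ay":0,"az":0,"fingers":-0.3},{"dx":0,"dy":0,"dz":0,"ax":0,"ay":0,"az":0,"fingers":-0.3},{"dx":0,"dy":0,"dz":0,"ax":0,"ay":0,"az":0,"fingers":-0.3}])

```text
clock: 11.3
tcp_pos: [0.5036, 0.1995, 0.2187]
orientation: [2.706, 0.001, 1.595]
wrist_force: [-0.7, 0.1, 0.5]
finger_gap: 0.647
grip_force: 0.0
```

```bash
python3 - <<'E'
from plan import *
np.set_printoptions(precision=4,suppress=True)
p,R,s=now();print(p,R.T@s["wrist_force"],s["finger_gap"])
calls(p,R,[cap(0,.092,-.0015)]+[cap(t,.092) for t in (.3875,.775,1.1625,1.55,1.6)])
E
```

```text
[0.5036 0.1995 0.2187] [ 0.0821 -0.3854 -0.7595] 0.6469165231800406
d [0.0, -0.0, 0.055] a [-0.0, 0.0, 0.001] -> tcp [0.527, 0.2, 0.169]
d [0.007, 0.039, 0.0] a [-0.0, -0.0, -0.185] -> tcp [0.562, 0.208, 0.185]
d [0.008, 0.038, 0.0] a [-0.0, -0.0, -0.185] -> tcp [0.591, 0.23, 0.199]
d [0.007, 0.038, -0.0] a [-0.0, -0.0, -0.185] -> tcp [0.61, 0.262, 0.208]
d [0.008, 0.038, -0.0] a [-0.0, -0.0, -0.185] -> tcp [0.616, 0.3, 0.212]
d [-0.0, 0.005, -0.0] a [-0.0, -0.0, -0.024] -> tcp [0.616, 0.305, 0.212]
```

send_rows(commands=[{"dx":0,"dy":0,"dz":0.015,"ax":0,"ay":0,"az":0,"fingers":-0.3},{"dx":0,"dy":0,"dz":0.03,"ax":0,"ay":0,"az":0,"fingers":-0.3},{"dx":0,"dy":0,"dz":0.045,"ax":0,"ay":0,"az":0,"fingers":-0.3},{"dx":0,"dy":0,"dz":0.055,"ax":0,"ay":0,"az":0,"fingers":-0.3},{"dx":0,"dy":0,"dz":0.055,"ax":0,"ay":0,"az":0,"fingers":-0.2}])

```text
clock: 11.8
tcp_pos: [0.5266, 0.1997, 0.168]
orientation: [2.707, 0.002, 1.595]
wrist_force: [0.4, 0.2, 0.4]
finger_gap: 0.6
grip_force: 0.0
```

send_rows(commands=[{"dx":0,"dy":0.008,"dz":0,"ax":0,"ay":0,"az":-0.037,"fingers":-0.2},{"dx":0.001,"dy":0.016,"dz":0,"ax":0,"ay":0,"az":-0.074,"fingers":-0.2},{"dx":0.0025,"dy":0.024,"dz":0,"ax":0,"ay":0,"az":-0.111,"fingers":-0.2},{"dx":0.0045,"dy":0.032,"dz":0,"ax":0,"ay":0,"az":-0.148,"fingers":-0.2},{"dx":0.0075,"dy":0.039,"dz":0,"ax":0,"ay":0,"az":-0.185,"fingers":-0.2}])

```text
clock: 12.3
tcp_pos: [0.5607, 0.2079, 0.1852]
orientation: [2.738, 0.162, 1.953]
wrist_force: [-2.5, -1.0, -2.8]
finger_gap: 0.601
grip_force: 1.7
```

send_rows(commands=[{"dx":0,"dy":0.008,"dz":0,"ax":0,"ay":0,"az":-0.037,"fingers":-0.2},{"dx":0.001,"dy":0.016,"dz":0,"ax":0,"ay":0,"az":-0.074,"fingers":-0.2},{"dx":0.0025,"dy":0.023,"dz":0,"ax":0,"ay":0,"az":-0.111,"fingers":-0.2},{"dx":0.0045,"dy":0.031,"dz":0,"ax":0,"ay":0,"az":-0.148,"fingers":-0.2},{"dx":0.0075,"dy":0.038,"dz":0,"ax":0,"ay":0,"az":-0.185,"fingers":-0.2}])

```text
clock: 12.8
tcp_pos: [0.5896, 0.2299, 0.199]
orientation: [2.824, 0.301, 2.325]
wrist_force: [-2.0, -1.7, -2.1]
finger_gap: 0.6
grip_force: 1.6
```

send_rows(commands=[{"dx":0,"dy":0.008,"dz":0,"ax":0,"ay":0,"az":-0.037,"fingers":-0.2},{"dx":0.001,"dy":0.016,"dz":0,"ax":0,"ay":0,"az":-0.074,"fingers":-0.2},{"dx":0.0025,"dy":0.023,"dz":0,"ax":0,"ay":0,"az":-0.111,"fingers":-0.2},{"dx":0.0045,"dy":0.031,"dz":0,"ax":0,"ay":0,"az":-0.148,"fingers":-0.2},{"dx":0.0075,"dy":0.038,"dz":0,"ax":0,"ay":0,"az":-0.185,"fingers":-0.2}])

```text
clock: 13.3
tcp_pos: [0.609, 0.262, 0.2084]
orientation: [2.963, 0.398, 2.724]
wrist_force: [-1.8, -2.1, -0.9]
finger_gap: 0.599
grip_force: 1.4
```

```bash
python3 - <<'E'
from plan import *
from h import *
from cell import cams
np.set_printoptions(precision=4,suppress=True)
r=cams.get_image("wrist");np.savez("w5.npz",**r);cv2.imwrite("pics/w5.png",r["frame"][:,:,::-1])
p,R,s=now();print(p,R.T@s["wrist_force"],s["finger_gap"])
H=hsv(r);h,S,v=[H[...,i].astype(int) for i in range(3)]
for st,c,_ in blobs((h>50)&(h<80)&(S>120)&(v>40),10):print("green",st,c)
print(proj(r,[D(0,0,.032)]))
calls(p,R,[cap(t,.092) for t in (1.57,1.6)])
E
```

```text
[0.6096 0.2636 0.209 ] [-1.3376 -0.8618  1.9545] 0.5990486620477289
green [131 253  28  17 142] [144.8028 261.9155]
[[125.7497 127.1011]]
d [0.007, 0.038, 0.001] a [-0.0, -0.0, -0.19] -> tcp [0.616, 0.302, 0.212]
d [0.0, 0.004, -0.0] a [-0.0, -0.0, -0.015] -> tcp [0.616, 0.305, 0.212]
```

View pics/w5.png

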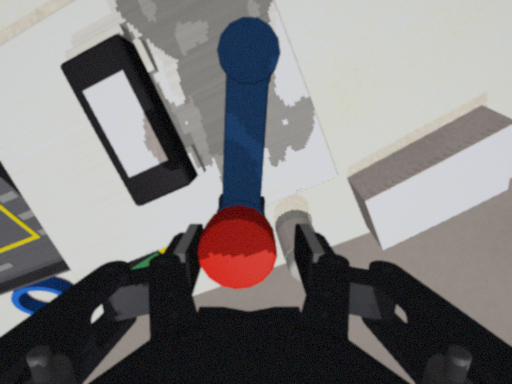

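The wrist view shows the arm swung back with the cap at (238,247). The label at (125,120) is still plain white. The force data say the stop was reached, but the side force may have dragged the arm about 0.7 mm off its stop. A second, firmer press is cheap, so I'll repeat it with better alignment.

```bash
python3 - <<'E'
from plan import *
p,R,s=now()
calls(p,R,[cap(.76,.092),cap(.38,.092),cap(0,.092,-.002),cap(0,.092,-.011)])
E
```

```text
d [0.008, -0.04, 0.001] a [-0.0, -0.0, 0.196] -> tcp [0.59, 0.229, 0.198]
d [0.007, -0.037, -0.0] a [-0.0, -0.0, 0.182] -> tcp [0.562, 0.208, 0.185]
d [0.008, -0.039, -0.0] a [-0.0, -0.0, 0.181] -> tcp [0.526, 0.2, 0.169]
d [-0.0, -0.009, -0.0] a [-0.0, 0.0, 0.0] -> tcp [0.518, 0.2, 0.165]
```

send_rows(commands=[{"dx":0,"dy":-0.008,"dz":0,"ax":0,"ay":0,"az":0.039,"fingers":-0.2},{"dx":0.001,"dy":-0.016,"dz":0,"ax":0,"ay":0,"az":0.078,"fingers":-0.2},{"dx":0.003,"dy":-0.024,"dz":0,"ax":0,"ay":0,"az":0.117,"fingers":-0.2},{"dx":0.005,"dy":-0.032,"dz":0.001,"ax":0,"ay":0,"az":0.156,"fingers":-0.2},{"dx":0.008,"dy":-0.04,"dz":0.001,"ax":0,"ay":0,"az":0.196,"fingers":-0.2}])

```text
clock: 13.85
tcp_pos: [0.5912, 0.2303, 0.2]
orientation: [2.807, 0.292, 2.294]
wrist_force: [2.4, 1.8, -0.1]
finger_gap: 0.599
grip_force: 1.3
```

send_rows(commands=[{"dx":0,"dy":-0.008,"dz":0,"ax":0,"ay":0,"az":0.037,"fingers":-0.2},{"dx":0.001,"dy":-0.015,"dz":0,"ax":0,"ay":0,"az":0.073,"fingers":-0.2},{"dx":0.0025,"dy":-0.023,"dz":0,"ax":0,"ay":0,"az":0.11,"fingers":-0.2},{"dx":0.0045,"dy":-0.03,"dz":0,"ax":0,"ay":0,"az":0.146,"fingers":-0.2},{"dx":0.007,"dy":-0.037,"dz":0,"ax":0,"ay":0,"az":0.182,"fingers":-0.2}])

```text
clock: 14.35
tcp_pos: [0.5634, 0.2084, 0.1867]
orientation: [2.726, 0.151, 1.929]
wrist_force: [4.2, -0.4, 1.2]
finger_gap: 0.601
grip_force: 1.4
```

send_rows(commands=[{"dx":0,"dy":-0.008,"dz":0,"ax":0,"ay":0,"az":0.037,"fingers":-0.2},{"dx":0.001,"dy":-0.016,"dz":0,"ax":0,"ay":0,"az":0.073,"fingers":-0.2},{"dx":0.0025,"dy":-0.024,"dz":0,"ax":0,"ay":0,"az":0.11,"fingers":-0.2},{"dx":0.0045,"dy":-0.032,"dz":0,"ax":0,"ay":0,"az":0.146,"fingers":-0.2},{"dx":0.0075,"dy":-0.039,"dz":0,"ax":0,"ay":0,"az":0.181,"fingers":-0.2}])

```text
clock: 14.85
tcp_pos: [0.5277, 0.1999, 0.1697]
orientation: [2.702, -0.007, 1.582]
wrist_force: [2.5, -1.8, 0.5]
finger_gap: 0.602
grip_force: 1.3
```

send_rows(commands=[{"dx":0,"dy":-0.002,"dz":0,"ax":0,"ay":0,"az":0,"fingers":-0.2},{"dx":0,"dy":-0.004,"dz":0,"ax":0,"ay":0,"az":0,"fingers":-0.2},{"dx":0,"dy":-0.006,"dz":0,"ax":0,"ay":0,"az":0,"fingers":-0.2},{"dx":0,"dy":-0.008,"dz":0,"ax":0,"ay":0,"az":0,"fingers":-0.2},{"dx":0,"dy":-0.009,"dz":0,"ax":0,"ay":0,"az":0,"fingers":-0.2}])

```text
clock: 15.35
tcp_pos: [0.5216, 0.2005, 0.1665]
orientation: [2.7, -0.006, 1.588]
wrist_force: [12.8, -1.2, -0.7]
finger_gap: 0.601
grip_force: 5.6
```

```bash
python3 - <<'E'
from plan import *
np.set_printoptions(precision=4,suppress=True)
p,R,s=now();print(p,R.T@s["wrist_force"],R.T@(cap(0,.092)[0]-p),s["finger_gap"])
E
```

```text
[0.5216 0.2005 0.1665] [-1.4143 11.319   6.0672] [-0.0005  0.0071  0.0002] 0.6011628154804338
```

send_rows(commands=[{"dx":0,"dy":0.006,"dz":0,"ax":0,"ay":0,"az":0,"fingers":-0.2},{"dx":0,"dy":0.008,"dz":-0.01,"ax":0,"ay":0,"az":0,"fingers":-0.2},{"dx":0,"dy":0.008,"dz":-0.03,"ax":0,"ay":0,"az":0,"fingers":-0.2},{"dx":0,"dy":0.008,"dz":-0.045,"ax":0,"ay":0,"az":0.003,"fingers":-0.2},{"dx":0,"dy":0.008,"dz":-0.045,"ax":0,"ay":0,"az":0.003,"fingers":1}])

```text
clock: 15.85
tcp_pos: [0.5065, 0.2009, 0.2106]
orientation: [2.703, -0.008, 1.584]
wrist_force: [0.1, 0.1, 0.5]
finger_gap: 0.445
grip_force: 0.0
```

send_rows(commands=[{"dx":0,"dy":0,"dz":0,"ax":0,"ay":0,"az":0,"fingers":1},{"dx":0,"dy":0,"dz":0,"ax":0,"ay":0,"az":0,"fingers":1},{"dx":0,"dy":0,"dz":0,"ax":0,"ay":0,"az":0,"fingers":1},{"dx":0,"dy":0,"dz":0,"ax":0,"ay":0,"az":0,"fingers":1},{"dx":0,"dy":0,"dz":0,"ax":0,"ay":0,"az":0,"fingers":1}])

```text
clock: 16.35
tcp_pos: [0.5066, 0.1996, 0.2082]
orientation: [2.706, -0.005, 1.582]
wrist_force: [-0.5, -0.4, -0.0]
finger_gap: -0.002
grip_force: 0.0
```

```bash
python3 - <<'E'
from plan import *
np.set_printoptions(precision=4,suppress=True)
p,R,s=now();print(p,s["wrist_force"],s["finger_gap"],R.T@(cap(0,.117,-.0017)[0]-p))
E
```

```text
[0.5066 0.1996 0.2082] [-0.4563 -0.3582 -0.0102] -0.001596382321879687 [0.     0.0015 0.0193]
```

send_rows(commands=[{"dx":0,"dy":0,"dz":0.008,"ax":0,"ay":0,"az":0,"fingers":1},{"dx":0,"dy":0,"dz":0.016,"ax":0,"ay":0,"az":0,"fingers":1},{"dx":0,"dy":-0.0005,"dz":0.021,"ax":0,"ay":0,"az":0,"fingers":1},{"dx":0,"dy":-0.001,"dz":0.026,"ax":0,"ay":0,"az":0,"fingers":1},{"dx":0,"dy":-0.001,"dz":0.03,"ax":0,"ay":0,"az":0,"fingers":1}])

```text
clock: 16.85
tcp_pos: [0.5192, 0.2, 0.1812]
orientation: [2.704, -0.006, 1.582]
wrist_force: [-4.5, -1.3, 10.8]
finger_gap: 0.001
grip_force: 5.7
```

send_rows(commands=[{"dx":0,"dy":0,"dz":0.002,"ax":0,"ay":0,"az":0,"fingers":1},{"dx":0,"dy":0,"dz":0.0035,"ax":0,"ay":0,"az":0,"fingers":1},{"dx":0,"dy":0,"dz":0.0045,"ax":0,"ay":0,"az":0,"fingers":1},{"dx":0,"dy":0,"dz":0.0045,"ax":0,"ay":0,"az":0,"fingers":1},{"dx":0,"dy":0,"dz":0.0045,"ax":0,"ay":0,"az":0,"fingers":1}])

```text
clock: 17.35
tcp_pos: [0.5208, 0.2, 0.1785]
orientation: [2.704, -0.007, 1.582]
wrist_force: [-13.0, -4.3, 22.3]
finger_gap: -0.001
grip_force: 12.7
```

```bash
python3 - <<'E'
from plan import *
np.set_printoptions(precision=4,suppress=True)
p,R,s=now();print(p,R.T@s["wrist_force"],R.T@(cap(0,.117,-.0017)[0]-p))
E
```

```text
[0.5208 0.2    0.1785] [ -4.0152  -2.3546 -25.7983] [-0.      0.0012 -0.0136]
```

Axial force is 26 N, above the spring's 14 N, so the plunger is at its stop. I hold for one more second, release, and look at the label with a mask.

send_rows(commands=[{"dx":0,"dy":0,"dz":0,"ax":0,"ay":0,"az":0,"fingers":1},{"dx":0,"dy":0,"dz":0,"ax":0,"ay":0,"az":0,"fingers":1},{"dx":0,"dy":0,"dz":0,"ax":0,"ay":0,"az":0,"fingers":1},{"dx":0,"dy":0,"dz":0,"ax":0,"ay":0,"az":0,"fingers":1},{"dx":0,"dy":0,"dz":0,"ax":0,"ay":0,"az":0,"fingers":1}])

```text
clock: 17.85
tcp_pos: [0.5208, 0.2, 0.1785]
orientation: [2.704, -0.007, 1.582]
wrist_force: [-12.8, -4.4, 21.7]
finger_gap: -0.001
grip_force: 12.7
```

send_rows(commands=[{"dx":0,"dy":0,"dz":0,"ax":0,"ay":0,"az":0,"fingers":1},{"dx":0,"dy":0,"dz":0,"ax":0,"ay":0,"az":0,"fingers":1},{"dx":0,"dy":0,"dz":0,"ax":0,"ay":0,"az":0,"fingers":1},{"dx":0,"dy":0,"dz":0,"ax":0,"ay":0,"az":0,"fingers":1},{"dx":0,"dy":0,"dz":0,"ax":0,"ay":0,"az":0,"fingers":1}])

```text
clock: 18.35
tcp_pos: [0.5208, 0.2001, 0.1785]
orientation: [2.704, -0.007, 1.582]
wrist_force: [-12.8, -5.3, 22.1]
finger_gap: -0.001
grip_force: 12.7
```

send_rows(commands=[{"dx":0,"dy":0,"dz":-0.004,"ax":0,"ay":0,"az":0,"fingers":1},{"dx":0,"dy":0,"dz":-0.008,"ax":0,"ay":0,"az":0,"fingers":1},{"dx":0,"dy":0,"dz":-0.015,"ax":0,"ay":0,"az":0,"fingers":1},{"dx":0,"dy":0.001,"dz":-0.028,"ax":0,"ay":0,"az":0,"fingers":1},{"dx":0,"dy":0.001,"dz":-0.045,"ax":0,"ay":0,"az":0,"fingers":1}])

```text
clock: 18.85
tcp_pos: [0.5018, 0.1992, 0.2175]
orientation: [2.707, -0.005, 1.582]
wrist_force: [0.9, -0.2, 0.5]
finger_gap: 0.0
grip_force: 0.0
```

send_rows(commands=[{"dx":0,"dy":0,"dz":0,"ax":0,"ay":0,"az":0,"fingers":-0.3},{"dx":0,"dy":0,"dz":0,"ax":0,"ay":0,"az":0,"fingers":-0.3},{"dx":0,"dy":0,"dz":0,"ax":0,"ay":0,"az":0,"fingers":-0.3},{"dx":0,"dy":0,"dz":0,"ax":0,"ay":0,"az":0,"fingers":-0.3},{"dx":0,"dy":0,"dz":0,"ax":0,"ay":0,"az":0,"fingers":-0.3}])

```text
clock: 19.35
tcp_pos: [0.5021, 0.1994, 0.2174]
orientation: [2.706, -0.005, 1.582]
wrist_force: [-0.5, -0.1, -0.8]
finger_gap: 0.649
grip_force: 0.0
```

```bash
python3 - <<'E'
from plan import *
np.set_printoptions(precision=4,suppress=True)
p,R,s=now();print(p,R.T@s["wrist_force"],s["finger_gap"])
calls(p,R,[cap(0,.092,-.0015)]+[cap(t,.092) for t in (.3875,.775,1.1625,1.55,1.6)])
E
```

```text
[0.5021 0.1994 0.2174] [-0.0893 -0.7947  0.5351] 0.6486616553622782
d [0.0, 0.002, 0.055] a [-0.0, 0.0, -0.006] -> tcp [0.527, 0.2, 0.169]
d [0.008, 0.039, -0.0] a [-0.0, -0.0, -0.185] -> tcp [0.562, 0.208, 0.185]
d [0.007, 0.038, -0.001] a [-0.0, -0.0, -0.185] -> tcp [0.591, 0.23, 0.199]
d [0.008, 0.037, 0.0] a [-0.0, -0.0, -0.185] -> tcp [0.61, 0.262, 0.208]
d [0.007, 0.038, 0.0] a [-0.0, -0.0, -0.185] -> tcp [0.616, 0.3, 0.212]
d [-0.0, 0.005, 0.0] a [-0.0, -0.0, -0.024] -> tcp [0.616, 0.305, 0.212]
```

send_rows(commands=[{"dx":0,"dy":0.002,"dz":0.015,"ax":0,"ay":0,"az":-0.006,"fingers":-0.3},{"dx":0,"dy":0.002,"dz":0.03,"ax":0,"ay":0,"az":-0.006,"fingers":-0.3},{"dx":0,"dy":0.002,"dz":0.045,"ax":0,"ay":0,"az":-0.006,"fingers":-0.3},{"dx":0,"dy":0.002,"dz":0.055,"ax":0,"ay":0,"az":-0.006,"fingers":-0.3},{"dx":0,"dy":0.002,"dz":0.055,"ax":0,"ay":0,"az":-0.006,"fingers":-0.2}])

```text
clock: 19.85
tcp_pos: [0.5269, 0.1996, 0.1676]
orientation: [2.707, 0.001, 1.593]
wrist_force: [-0.9, 0.1, 0.6]
finger_gap: 0.601
grip_force: 0.0
```

send_rows(commands=[{"dx":0,"dy":0.008,"dz":0,"ax":0,"ay":0,"az":-0.037,"fingers":-0.2},{"dx":0.001,"dy":0.016,"dz":0,"ax":0,"ay":0,"az":-0.074,"fingers":-0.2},{"dx":0.0025,"dy":0.024,"dz":0,"ax":0,"ay":0,"az":-0.111,"fingers":-0.2},{"dx":0.0045,"dy":0.032,"dz":0,"ax":0,"ay":0,"az":-0.148,"fingers":-0.2},{"dx":0.0075,"dy":0.039,"dz":0,"ax":0,"ay":0,"az":-0.185,"fingers":-0.2}])

```text
clock: 20.35
tcp_pos: [0.5611, 0.2077, 0.1848]
orientation: [2.738, 0.162, 1.951]
wrist_force: [-2.3, -0.5, -3.2]
finger_gap: 0.602
grip_force: 1.7
```

send_rows(commands=[{"dx":0,"dy":0.008,"dz":0,"ax":0,"ay":0,"az":-0.037,"fingers":-0.2},{"dx":0.001,"dy":0.016,"dz":0,"ax":0,"ay":0,"az":-0.074,"fingers":-0.2},{"dx":0.0025,"dy":0.023,"dz":0,"ax":0,"ay":0,"az":-0.111,"fingers":-0.2},{"dx":0.0045,"dy":0.031,"dz":0,"ax":0,"ay":0,"az":-0.148,"fingers":-0.2},{"dx":0.0075,"dy":0.038,"dz":0,"ax":0,"ay":0,"az":-0.185,"fingers":-0.2}])

```text
clock: 20.85
tcp_pos: [0.59, 0.2297, 0.1986]
orientation: [2.824, 0.3, 2.323]
wrist_force: [-3.0, -0.3, -1.5]
finger_gap: 0.6
grip_force: 1.6
```

send_rows(commands=[{"dx":0,"dy":0.008,"dz":0,"ax":0,"ay":0,"az":-0.037,"fingers":-0.2},{"dx":0.001,"dy":0.016,"dz":0,"ax":0,"ay":0,"az":-0.074,"fingers":-0.2},{"dx":0.0025,"dy":0.023,"dz":0,"ax":0,"ay":0,"az":-0.111,"fingers":-0.2},{"dx":0.0045,"dy":0.031,"dz":0,"ax":0,"ay":0,"az":-0.148,"fingers":-0.2},{"dx":0.0075,"dy":0.038,"dz":0,"ax":0,"ay":0,"az":-0.185,"fingers":-0.2}])

```text
clock: 21.35
tcp_pos: [0.6094, 0.2617, 0.2081]
orientation: [2.962, 0.397, 2.722]
wrist_force: [-2.3, -1.6, -1.4]
finger_gap: 0.596
grip_force: 1.4
```

send_rows(commands=[{"dx":0,"dy":0.008,"dz":0,"ax":0,"ay":0,"az":-0.037,"fingers":-0.2},{"dx":0.001,"dy":0.016,"dz":0,"ax":0,"ay":0,"az":-0.074,"fingers":-0.2},{"dx":0.003,"dy":0.024,"dz":0,"ax":0,"ay":0,"az":-0.111,"fingers":-0.2},{"dx":0.005,"dy":0.033,"dz":0,"ax":0,"ay":0,"az":-0.148,"fingers":-0.2},{"dx":0.0075,"dy":0.042,"dz":0,"ax":0,"ay":0,"az":-0.19,"fingers":-0.2}])

```text
clock: 21.85
tcp_pos: [0.6177, 0.3031, 0.2124]
orientation: [3.14, 0.435, -3.128]
wrist_force: [-1.5, -1.3, -0.6]
finger_gap: 0.599
grip_force: 1.3
```

```bash
python3 - <<'E'
from plan import *
from h import *
from cell import cams
np.set_printoptions(precision=4,suppress=True)
p,R,s=now();print(p,R.T@s["wrist_force"],s["finger_gap"])
for n in("top","scene"):
    r=cams.get_image(n);H=hsv(r);h,S,v=[H[...,i].astype(int) for i in range(3)]
    for nm,m in(("red",((h<8)|(h>172))&(S>150)&(v>70)),("green",(h>50)&(h<80)&(S>120))):
        for st,c,_ in blobs(m):print(n,nm,c.round(1),st[4])
P,Q=cap(1.55,.092);up,_=cap(1.55,.15)
# to over the brick: tool x opposite up-slope, y across
calls(p,R,[(p-R[:,2]*.058+R[:,1]*-.004,R),(D(0,0,.11),toolR(np.pi/2)),(D(0,0,.003),toolR(np.pi/2))])
E
```

```text
[0.6177 0.3031 0.2124] [ 1.6516 -1.3124 -0.0902] 0.5994369603432176
top red [153.1 174.6] 49
top green [253.  129.8] 308
top green [446.3 158.1] 141
top green [345.5 198.1] 57
top green [387.9 199.6] 55
top green [276.2 260.3] 226
scene red [380.3 248.9] 240
scene green [166.9 165.3] 32
scene green [292.1 179.3] 112
scene green [200.2 184.8] 40
d [0.0, -0.004, -0.058] a [0.0, 0.0, 0.0] -> tcp [0.593, 0.299, 0.265]
d [0.101, -0.098, 0.041] a [-0.001, -0.001, -0.004] -> tcp [0.521, 0.2, 0.186]
d [-0.0, 0.0, 0.107] a [-0.0, 0.0, 0.0] -> tcp [0.566, 0.201, 0.089]
```

The red cap is back within 1 px of its start in the scene view, and finished bricks and the rest are unmoved. The label still shows no green after the confirmed second press, so the picture evidently does not draw the mark. On to the brick.

send_rows(commands=[{"dx":0,"dy":-0.004,"dz":0,"ax":0,"ay":0,"az":0,"fingers":-0.2},{"dx":0,"dy":-0.004,"dz":-0.015,"ax":0,"ay":0,"az":0,"fingers":-0.2},{"dx":0,"dy":-0.004,"dz":-0.035,"ax":0,"ay":0,"az":0,"fingers":-0.2},{"dx":0,"dy":-0.004,"dz":-0.058,"ax":0,"ay":0,"az":0,"fingers":-0.5},{"dx":0,"dy":-0.004,"dz":-0.058,"ax":0,"ay":0,"az":0,"fingers":-1}])

```text
clock: 22.45
tcp_pos: [0.5944, 0.3016, 0.2705]
orientation: [3.131, 0.442, -3.133]
wrist_force: [0.6, 0.2, 0.6]
finger_gap: 0.898
grip_force: 0.0
```

send_rows(commands=[{"dx":0.025,"dy":-0.025,"dz":0,"ax":0,"ay":0,"az":0,"fingers":-1},{"dx":0.055,"dy":-0.053,"dz":0,"ax":0,"ay":0,"az":-0.004,"fingers":-1},{"dx":0.08,"dy":-0.078,"dz":0,"ax":0,"ay":0,"az":-0.004,"fingers":-1},{"dx":0.101,"dy":-0.098,"dz":0.005,"ax":0,"ay":0,"az":-0.004,"fingers":-1},{"dx":0.101,"dy":-0.098,"dz":0.02,"ax":0,"ay":0,"az":-0.004,"fingers":-1}])

```text
clock: 22.95
tcp_pos: [0.5093, 0.1972, 0.2032]
orientation: [-3.141, 0.435, -3.124]
wrist_force: [1.5, -0.6, 0.9]
finger_gap: 1.001
grip_force: 0.0
```

send_rows(commands=[{"dx":0,"dy":0,"dz":0.01,"ax":0,"ay":0,"az":0,"fingers":-1},{"dx":0,"dy":0,"dz":0.02,"ax":0,"ay":0,"az":0,"fingers":-1},{"dx":0,"dy":0,"dz":0.02,"ax":0,"ay":0,"az":0,"fingers":-1},{"dx":0,"dy":0,"dz":0.02,"ax":0,"ay":0,"az":0,"fingers":-1},{"dx":0,"dy":0,"dz":0.02,"ax":0,"ay":0,"az":0,"fingers":-1}])

```text
clock: 23.45
tcp_pos: [0.5208, 0.202, 0.1862]
orientation: [3.139, 0.437, -3.121]
wrist_force: [-0.1, -0.2, 0.2]
finger_gap: 1.001
grip_force: 0.0
```

```bash
python3 - <<'E'
from plan import *
from h import *
from cell import cams
np.set_printoptions(precision=4,suppress=True)
r=cams.get_image("wrist");np.savez("w6.npz",**r);cv2.imwrite("pics/w6.png",r["frame"][:,:,::-1])
p,R,s=now();print(p,R.T@s["wrist_force"],s["finger_gap"])
calls(p,R,[(D(0,0,.003),toolR(np.pi/2))])
print(proj(r,[D(sx*.06,sy*.026,.032) for sx,sy in((-1,-1),(-1,1),(1,1),(1,-1))]))
E
```

```text
[0.5208 0.2019 0.1863] [ 0.1424 -0.421   0.3967] 0.9950767549439641
d [0.001, -0.002, 0.107] a [0.001, 0.0, -0.001] -> tcp [0.566, 0.201, 0.089]
[[212.1921 124.5457]
 [276.9727 124.324 ]
 [273.7355 258.5958]
 [217.2488 258.7533]]
```

View pics/w6.png

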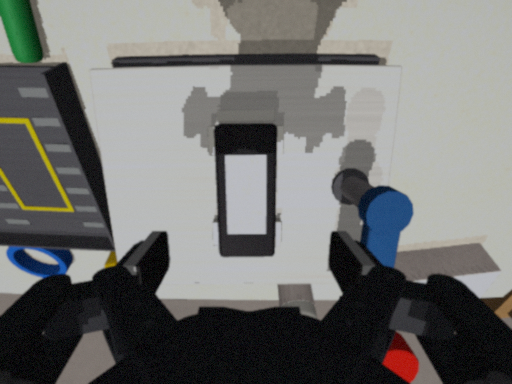

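The brick's top corners at (215,124), (278,124), (275,256) and (219,256) match prediction within 2 px and lie centred between the fingers. I descend and grip.

send_rows(commands=[{"dx":0.001,"dy":-0.001,"dz":0.03,"ax":0,"ay":0,"az":0,"fingers":-1},{"dx":0.001,"dy":-0.001,"dz":0.06,"ax":0,"ay":0,"az":0,"fingers":-1},{"dx":0.001,"dy":-0.001,"dz":0.085,"ax":0,"ay":0,"az":0,"fingers":-1},{"dx":0.001,"dy":-0.001,"dz":0.1,"ax":0,"ay":0,"az":0,"fingers":-1},{"dx":0.001,"dy":-0.001,"dz":0.107,"ax":0,"ay":0,"az":0,"fingers":-1}])

```text
clock: 24.0
tcp_pos: [0.5649, 0.2014, 0.0873]
orientation: [3.141, 0.435, -3.121]
wrist_force: [0.3, -1.0, -0.3]
finger_gap: 0.997
grip_force: 0.0
```

send_rows(commands=[{"dx":0,"dy":0,"dz":0,"ax":0,"ay":0,"az":0,"fingers":-1},{"dx":0,"dy":0,"dz":0,"ax":0,"ay":0,"az":0,"fingers":-0.3},{"dx":0,"dy":0,"dz":0,"ax":0,"ay":0,"az":0,"fingers":-0.1},{"dx":0,"dy":0,"dz":0,"ax":0,"ay":0,"az":0,"fingers":0},{"dx":0,"dy":0,"dz":0,"ax":0,"ay":0,"az":0,"fingers":1}])

```text
clock: 24.5
tcp_pos: [0.5651, 0.2018, 0.0898]
orientation: [3.139, 0.438, -3.122]
wrist_force: [-3.3, -0.6, 6.0]
finger_gap: 0.598
grip_force: 62.7
```

send_rows(commands=[{"dx":0,"dy":0,"dz":0,"ax":0,"ay":0,"az":0,"fingers":1},{"dx":0,"dy":0,"dz":0,"ax":0,"ay":0,"az":0,"fingers":1},{"dx":0,"dy":0,"dz":0,"ax":0,"ay":0,"az":0,"fingers":1},{"dx":0,"dy":0,"dz":0,"ax":0,"ay":0,"az":0,"fingers":1},{"dx":0,"dy":0,"dz":0,"ax":0,"ay":0,"az":0,"fingers":1}])

```text
clock: 25.0
tcp_pos: [0.5652, 0.2018, 0.0899]
orientation: [3.139, 0.438, -3.122]
wrist_force: [-3.2, -0.3, 6.0]
finger_gap: 0.598
grip_force: 62.7
```

```bash
python3 - <<'E'
from plan import *
np.set_printoptions(precision=4,suppress=True)
p,R,s=now();print(p,R.T@s["wrist_force"],s["finger_gap"],s["grip_force"])
print("tcp in deck frame",RD.T@(p-O))
SY=np.radians(-1.6);S=np.array([.598,-.079,0])
def down(z,yaw=SY):
    x=-np.array([np.cos(yaw),np.sin(yaw),0]);zz=np.array([0,0,-1.]);return S+[0,0,z],np.c_[x,np.cross(zz,x),zz]
P1=p-R[:,2]*.09
h=(RD.T@(p-O))[2]
P2,Q2=down(.16);P3,Q3=down(.02+h+.02)
calls(p,R,[(P1,R)]+lin(P1,R,P2,Q2,3)+[(P3,Q3),(down(.02+h)[0],Q3)])
E
```

```text
[0.5652 0.2018 0.0899] [ 0.3323 -0.2501 -6.7896] 0.5984728445377052 62.65549421310425
tcp in deck frame [-0.      0.0009  0.0043]
d [-0.0, -0.0, -0.09] a [0.0, 0.0, 0.0] -> tcp [0.527, 0.201, 0.171]
d [-0.018, -0.094, 0.012] a [0.002, 0.07, 0.008] -> tcp [0.551, 0.108, 0.168]
d [-0.022, -0.093, 0.01] a [0.002, 0.069, 0.007] -> tcp [0.574, 0.014, 0.164]
d [-0.024, -0.093, 0.007] a [0.002, 0.07, 0.008] -> tcp [0.598, -0.079, 0.16]
d [0.0, -0.0, 0.116] a [0.0, 0.0, -0.0] -> tcp [0.598, -0.079, 0.044]
d [0.0, -0.0, 0.02] a [0.0, 0.0, -0.0] -> tcp [0.598, -0.079, 0.024]
```

send_rows(commands=[{"dx":0,"dy":0,"dz":-0.01,"ax":0,"ay":0,"az":0,"fingers":1},{"dx":0,"dy":0,"dz":-0.03,"ax":0,"ay":0,"az":0,"fingers":1},{"dx":0,"dy":0,"dz":-0.055,"ax":0,"ay":0,"az":0,"fingers":1},{"dx":0,"dy":0,"dz":-0.078,"ax":0,"ay":0,"az":0,"fingers":1},{"dx":0,"dy":0,"dz":-0.09,"ax":0,"ay":0,"az":0,"fingers":1}])

```text
clock: 25.5
tcp_pos: [0.5263, 0.2008, 0.1722]
orientation: [3.139, 0.438, -3.122]
wrist_force: [0.3, 0.3, -1.6]
finger_gap: 0.597
grip_force: 63.8
```

send_rows(commands=[{"dx":-0.002,"dy":-0.01,"dz":0.001,"ax":0,"ay":0.008,"az":0.001,"fingers":1},{"dx":-0.006,"dy":-0.03,"dz":0.004,"ax":0.001,"ay":0.022,"az":0.002,"fingers":1},{"dx":-0.01,"dy":-0.051,"dz":0.007,"ax":0.001,"ay":0.038,"az":0.004,"fingers":1},{"dx":-0.014,"dy":-0.072,"dz":0.009,"ax":0.002,"ay":0.054,"az":0.006,"fingers":1},{"dx":-0.018,"dy":-0.094,"dz":0.012,"ax":0.002,"ay":0.07,"az":0.008,"fingers":1}])

```text
clock: 26.0
tcp_pos: [0.5498, 0.1064, 0.1667]
orientation: [3.137, 0.288, -3.139]
wrist_force: [-0.9, 0.3, -1.6]
finger_gap: 0.6
grip_force: 63.8
```

send_rows(commands=[{"dx":-0.004,"dy":-0.019,"dz":0.002,"ax":0,"ay":0.014,"az":0.001,"fingers":1},{"dx":-0.009,"dy":-0.037,"dz":0.004,"ax":0.001,"ay":0.028,"az":0.003,"fingers":1},{"dx":-0.013,"dy":-0.056,"dz":0.006,"ax":0.001,"ay":0.042,"az":0.004,"fingers":1},{"dx":-0.018,"dy":-0.075,"dz":0.008,"ax":0.002,"ay":0.055,"az":0.006,"fingers":1},{"dx":-0.022,"dy":-0.093,"dz":0.01,"ax":0.002,"ay":0.069,"az":0.007,"fingers":1}])

```text
clock: 26.5
tcp_pos: [0.5742, 0.0131, 0.1629]
orientation: [3.139, 0.144, 3.129]
wrist_force: [0.3, 1.1, -3.6]
finger_gap: 0.597
grip_force: 63.8
```

send_rows(commands=[{"dx":-0.006,"dy":-0.022,"dz":0.002,"ax":0,"ay":0.016,"az":0.002,"fingers":1},{"dx":-0.012,"dy":-0.044,"dz":0.003,"ax":0.001,"ay":0.033,"az":0.004,"fingers":1},{"dx":-0.018,"dy":-0.067,"dz":0.005,"ax":0.001,"ay":0.05,"az":0.006,"fingers":1},{"dx":-0.022,"dy":-0.085,"dz":0.006,"ax":0.002,"ay":0.064,"az":0.007,"fingers":1},{"dx":-0.024,"dy":-0.093,"dz":0.007,"ax":0.002,"ay":0.07,"az":0.008,"fingers":1}])

```text
clock: 27.0
tcp_pos: [0.5984, -0.0819, 0.159]
orientation: [-3.14, -0.002, 3.11]
wrist_force: [0.4, 0.4, -2.9]
finger_gap: 0.598
grip_force: 63.8
```

send_rows(commands=[{"dx":0,"dy":0,"dz":0,"ax":0,"ay":0,"az":0,"fingers":1},{"dx":0,"dy":0,"dz":0,"ax":0,"ay":0,"az":0,"fingers":1},{"dx":0,"dy":0,"dz":0,"ax":0,"ay":0,"az":0,"fingers":1},{"dx":0,"dy":0,"dz":0,"ax":0,"ay":0,"az":0,"fingers":1},{"dx":0,"dy":0,"dz":0,"ax":0,"ay":0,"az":0,"fingers":1}])

```text
clock: 27.5
tcp_pos: [0.598, -0.0782, 0.1595]
orientation: [-3.142, -0.001, 3.114]
wrist_force: [-0.5, -0.3, -3.2]
finger_gap: 0.598
grip_force: 63.8
```

```bash
python3 - <<'E'
from plan import *
from h import *
from cell import cams
np.set_printoptions(precision=4,suppress=True)
p,R,s=now();print(p,R.T@s["wrist_force"],s["finger_gap"],s["grip_force"])
w=cams.get_image("wrist");np.savez("w7.npz",**w)
t=cams.get_image("top");sc=cams.get_image("scene");np.savez("top7.npz",**t);np.savez("scene7.npz",**sc)
for n,r in(("wrist",w),("scene",sc)):
    H=hsv(r);m=((H[...,0]>22)&(H[...,0]<35)&(H[...,1]>120)&(H[...,2]>70))
    for st,c,b in blobs(m,60):
        px=np.argwhere(b)[:,::-1].astype(float);P=onz(r,px,.02)[:,:2];q=cv2.minAreaRect(P.astype(np.float32));print(n,st,q, P.min(0),P.max(0))
S0=np.array([.598,-.079,0]);SY=np.radians(-1.6)
x=-np.array([np.cos(SY),np.sin(SY),0]);zz=np.array([0,0,-1.]);Q=np.c_[x,np.cross(zz,x),zz]
calls(p,R,[(np.array([.597,-.078,z]),Q) for z in(.05,.0245)])
E
```

```text
[ 0.598  -0.0782  0.1595] [ 0.4918 -0.2939  3.1537] 0.598179000736815 63.7510871887207
wrist [211 112  76  17 630] ((0.534269392490387, -0.07569657266139984), (0.07680618017911911, 0.015935588628053665), 88.38670349121094) [ 0.5253 -0.1143] [ 0.5423 -0.0372]
wrist [393 304  15  20 164] ((0.777736246585846, 0.11330254375934601), (0.03534233197569847, 0.011797838844358921), 43.26334762573242) [0.7627 0.1021] [0.7934 0.1236]
scene [210 213  11  17  75] ((0.6510097980499268, -0.11065083742141724), (0.049113377928733826, 0.02498483471572399), 31.082538604736328) [ 0.6251 -0.1182] [ 0.669  -0.0889]
scene [201 273  22  30 389] ((0.8101171851158142, -0.009583935141563416), (0.07637453824281693, 0.033024467527866364), 13.907092094421387) [ 0.7708 -0.033 ] [0.8487 0.0139]
scene [249 288  22  32 442] ((0.7803219556808472, 0.1111832708120346), (0.07731442898511887, 0.03584164381027222), 15.059335708618164) [0.7406 0.0869] [0.8194 0.1362]
d [0.001, 0.0, 0.11] a [-0.0, -0.001, 0.0] -> tcp [0.597, -0.078, 0.05]
d [-0.0, 0.0, 0.025] a [-0.0, 0.0, 0.0] -> tcp [0.597, -0.078, 0.024]
```

The wrist view puts the slot centre at about (0.596, −0.076), in agreement with the top view, so I use (0.597, −0.077). I lower the brick gently.

send_rows(commands=[{"dx":0.001,"dy":0.001,"dz":0.02,"ax":0,"ay":0,"az":0,"fingers":1},{"dx":0.001,"dy":0.001,"dz":0.05,"ax":0,"ay":0,"az":0,"fingers":1},{"dx":0.001,"dy":0.001,"dz":0.08,"ax":0,"ay":0,"az":0,"fingers":1},{"dx":0.001,"dy":0.001,"dz":0.105,"ax":0,"ay":0,"az":0,"fingers":1},{"dx":0.001,"dy":0.001,"dz":0.12,"ax":0,"ay":0,"az":0,"fingers":1}])

```text
clock: 28.15
tcp_pos: [0.5957, -0.0779, 0.0372]
orientation: [3.142, -0.004, 3.113]
wrist_force: [-0.2, 0.4, -2.7]
finger_gap: 0.596
grip_force: 63.8
```

send_rows(commands=[{"dx":0,"dy":0,"dz":0.002,"ax":0,"ay":0,"az":0,"fingers":1},{"dx":0,"dy":0,"dz":0.005,"ax":0,"ay":0,"az":0,"fingers":1},{"dx":0,"dy":0,"dz":0.008,"ax":0,"ay":0,"az":0,"fingers":1},{"dx":0,"dy":0,"dz":0.01,"ax":0,"ay":0,"az":0,"fingers":1},{"dx":0,"dy":0,"dz":0.011,"ax":0,"ay":0,"az":0,"fingers":1}])

```text
clock: 28.65
tcp_pos: [0.5976, -0.0782, 0.029]
orientation: [-3.141, -0.0, 3.113]
wrist_force: [-0.2, 0.3, -2.4]
finger_gap: 0.596
grip_force: 63.8
```

send_rows(commands=[{"dx":0,"dy":0,"dz":0.001,"ax":0,"ay":0,"az":0,"fingers":1},{"dx":0,"dy":0,"dz":0.0015,"ax":0,"ay":0,"az":0,"fingers":1},{"dx":0,"dy":0,"dz":0.002,"ax":0,"ay":0,"az":0,"fingers":1},{"dx":0,"dy":0,"dz":0.0025,"ax":0,"ay":0,"az":0,"fingers":1},{"dx":0,"dy":0,"dz":0.0025,"ax":0,"ay":0,"az":0,"fingers":1}])

```text
clock: 29.15
tcp_pos: [0.597, -0.078, 0.0258]
orientation: [-3.141, -0.001, 3.113]
wrist_force: [0.5, 0.4, -1.5]
finger_gap: 0.598
grip_force: 63.8
```

send_rows(commands=[{"dx":0,"dy":0,"dz":0.0005,"ax":0,"ay":0,"az":0,"fingers":1},{"dx":0,"dy":0,"dz":0.001,"ax":0,"ay":0,"az":0,"fingers":1},{"dx":0,"dy":0,"dz":0.0015,"ax":0,"ay":0,"az":0,"fingers":1},{"dx":0,"dy":0,"dz":0.0015,"ax":0,"ay":0,"az":0,"fingers":1},{"dx":0,"dy":0,"dz":0.0015,"ax":0,"ay":0,"az":0,"fingers":1}])

```text
clock: 29.65
tcp_pos: [0.597, -0.0781, 0.0243]
orientation: [-3.141, -0.001, 3.113]
wrist_force: [-0.5, 0.2, -2.3]
finger_gap: 0.594
grip_force: 63.8
```

send_rows(commands=[{"dx":0,"dy":0,"dz":0.0005,"ax":0,"ay":0,"az":0,"fingers":1},{"dx":0,"dy":0,"dz":0.001,"ax":0,"ay":0,"az":0,"fingers":1},{"dx":0,"dy":0,"dz":0.0015,"ax":0,"ay":0,"az":0,"fingers":1},{"dx":0,"dy":0,"dz":0.0015,"ax":0,"ay":0,"az":0,"fingers":1},{"dx":0,"dy":0,"dz":0.0015,"ax":0,"ay":0,"az":0,"fingers":1}])

```text
clock: 30.15
tcp_pos: [0.5971, -0.0781, 0.0238]
orientation: [-3.141, -0.001, 3.113]
wrist_force: [-3.2, -0.7, 6.4]
finger_gap: 0.597
grip_force: 64.8
```

The brick is down on the floor (force +6.4 N). I release, retreat straight up, and check.

send_rows(commands=[{"dx":0,"dy":0,"dz":0,"ax":0,"ay":0,"az":0,"fingers":-0.3},{"dx":0,"dy":0,"dz":0,"ax":0,"ay":0,"az":0,"fingers":-0.5},{"dx":0,"dy":0,"dz":0,"ax":0,"ay":0,"az":0,"fingers":-0.7},{"dx":0,"dy":0,"dz":0,"ax":0,"ay":0,"az":0,"fingers":-0.8},{"dx":0,"dy":0,"dz":0,"ax":0,"ay":0,"az":0,"fingers":-0.8}])

```text
clock: 30.65
tcp_pos: [0.5971, -0.0781, 0.0227]
orientation: [-3.141, -0.001, 3.113]
wrist_force: [-0.2, 0.6, 0.5]
finger_gap: 0.899
grip_force: 0.0
```

send_rows(commands=[{"dx":0,"dy":0,"dz":-0.01,"ax":0,"ay":0,"az":0,"fingers":-0.8},{"dx":0,"dy":0,"dz":-0.03,"ax":0,"ay":0,"az":0,"fingers":-0.8},{"dx":0,"dy":0,"dz":-0.06,"ax":0,"ay":0,"az":0,"fingers":-0.8},{"dx":0,"dy":0,"dz":-0.1,"ax":0,"ay":0,"az":0,"fingers":-0.8},{"dx":0,"dy":0,"dz":-0.14,"ax":0,"ay":0,"az":0,"fingers":-0.8}])

```text
clock: 31.15
tcp_pos: [0.5968, -0.0779, 0.1646]
orientation: [-3.142, -0.002, 3.113]
wrist_force: [1.2, -0.6, 0.5]
finger_gap: 0.901
grip_force: 0.0
```

send_rows(commands=[{"dx":0.04,"dy":0,"dz":-0.03,"ax":0,"ay":0,"az":0,"fingers":-0.8},{"dx":0.08,"dy":0,"dz":-0.06,"ax":0,"ay":0,"az":0,"fingers":-0.8},{"dx":0.12,"dy":0,"dz":-0.09,"ax":0,"ay":0,"az":0,"fingers":-0.8},{"dx":0.15,"dy":0,"dz":-0.1,"ax":0,"ay":0,"az":0,"fingers":-0.8},{"dx":0.15,"dy":0,"dz":-0.1,"ax":0,"ay":0,"az":0,"fingers":-0.8}])

```text
clock: 31.65
tcp_pos: [0.4451, -0.0741, 0.2657]
orientation: [-3.14, 0.002, 3.112]
wrist_force: [1.4, -0.0, -0.2]
finger_gap: 0.899
grip_force: 0.0
```

```bash
python3 - <<'E'
from plan import *
from h import *
from cell import cams
np.set_printoptions(precision=4,suppress=True)
p,R,s=now();print(p,s["wrist_force"],s["finger_gap"])
for n in("scene","top"):
    r=cams.get_image(n);np.savez(n+"9.npz",**r)
    H=hsv(r);h,S,v=[H[...,i].astype(int) for i in range(3)]
    for nm,m in(("red",((h<8)|(h>172))&(S>150)&(v>70)),("yellow",(h>22)&(h<35)&(S>120)&(v>70)),("green",(h>50)&(h<80)&(S>120)),("blue",(h>100)&(h<125)&(S>110))):
        for st,c,b in blobs(m):
            print(n,nm,c.round(1),st[4],end=" ")
            if nm=="yellow" and 200<c[0]<310 and 180<c[1]<230:
                P=onz(r,np.argwhere(b)[:,::-1].astype(float),.02)[:,:2];print("\n outline",cv2.minAreaRect(P.astype(np.float32)))
        print()
    # white label near the slot at z .052
    u,w=proj(r,[[.597,-.078,.052]])[0].astype(int);q=np.zeros(v.shape,bool);q[w-30:w+30,u-30:u+30]=1
    for st,c,b in blobs((v>100)&(S<60)&q,40):
        P=onz(r,np.argwhere(b)[:,::-1].astype(float),.052)[:,:2];print(" label",st,cv2.minAreaRect(P.astype(np.float32)))
E
```

```text
[ 0.4451 -0.0741  0.2657] [ 1.4092 -0.0176 -0.1978] 0.8994025764945045
scene red [380.7 247.9] 213 
scene yellow [235.1 223.1] 271 
 outline ((0.6019853353500366, -0.07726724445819855), (0.07851120084524155, 0.13572676479816437), 88.03776550292969)
scene yellow [211.2 287.8] 384 scene yellow [259.5 303.2] 435 
scene green [166.9 165.3] 32 scene green [200.2 184.8] 40 
scene blue [171.1  85.7] 1620 scene blue [387.2 235.9] 47 scene blue [168.2 253.6] 537 scene blue [318.8 353.1] 141 
 label [205 175   8  11  54] ((0.5683547854423523, -0.18749888241291046), (0.03388134390115738, 0.01924102008342743), 36.11270523071289)
 label [252 175  13   6  48] ((0.4892517626285553, -0.07704084366559982), (0.01681993529200554, 0.03306867182254791), 32.349700927734375)
 label [225 194  24  24 296] ((0.5961053967475891, -0.07641330361366272), (0.03431617468595505, 0.07000840455293655), 88.72824096679688)
top red [152.7 179.6] 177 
top yellow [277.6 124.8] 278 top yellow [236.3 134.5] 297 top yellow [300.9 186. ] 227 
 outline ((0.6195391416549683, -0.08095461130142212), (0.09922381490468979, 0.07779163122177124), 0.1397741734981537)

top green [253.3 129.8] 327 top green [446.7 158.1] 151 top green [345.5 198.1] 57 top green [388.  199.5] 56 top green [275.9 262.1] 211 
top blue [168.4 100.9] 82 top blue [329.2 132.9] 383 top blue [158.3 203.9] 304 top blue [460.9 299.4] 2853 
 label [297 185  12  18 190] ((0.6065024733543396, -0.079099640250206), (0.030822180211544037, 0.04828475043177605), 89.96807861328125)
 label [292 206  11  20 203] ((0.5443944334983826, -0.06370487809181213), (0.027732208371162415, 0.05331121012568474), 89.9411849975586)
 label [304 209  28  17 433] ((0.5403611063957214, -0.12066153436899185), (0.07511389255523682, 0.044857367873191833), 89.93414306640625)
```

The label lies flat at (0.596, −0.076) with yaw −1.3°, inside the outline. The arm is back at its start and the other objects match their first positions. I hand in.

```bash
python3 -c "
from cell import ticket
print(ticket.sign_off())"
```

```text
the job is handed in; nothing more can be done
None
```

The brick is stamped and lies label up in the yellow outline, and the job is handed in; I pressed the plunger twice (about 1.2 s, then 1.3 s) to be sure it was at its stop, and no green mark ever showed on the label in the images.

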